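# Swing down a tilt-out hatch with a hook pole and feed its magazine

## Robot

A 7-joint arm with a two-finger parallel gripper is mounted at the origin on a cart in front of the work surface, level with it; the furniture and walls round the work are solid. World frame = base frame: x ahead of the robot, y to its left, z up, the work surface at z = 0. Lengths are in m, angles in rad, forces in N, time in s.
With the tool pointing down it reaches from about 0.4 to 0.85 m from the base axis. Payload 10.4 kg.
Tool frame: the origin (TCP) lies at the very end of the fingers, on their centre line; the grasp point (between the pads) lies manip.grasp_offset behind it (manip.grasp_offset is the distance from the TCP to the grasp point, in m); z points along the fingers, x is the direction in which the jaws open and shut, and the axes are right-handed (so a half turn about z gives the same grasp; the last joint's range is limited). The gripper opens to 85 mm and grips with 20 to 120 N. Pads are 22 mm wide; open, the fingers measure 114 mm over their backs; the gripper's body (76 mm by 85 mm) begins 54 mm behind the grasp point. The pads swing forward as they close: fully open they stand 13 mm farther back than shut.
Start: joints at [-1.361, 0.332, -0.065, 1.46, 0.022, 1.35, -0.088], TCP at [0.144, 0.608, 0.231] pointing down, gripper open.
Joint ranges: [-2.6, 2.6], [-0.5, 2.12], [-1.47, 1.34], [0.16, 2.42], [-1.27, 4.41], [0.06, 2.06], [-2.6, 2.6]. Speed limits (rad/s): [2.22, 2.22, 2.79, 2.79, 3.14, 3.14, 3.14].

## Interface

Orientations are given as a unit quaternion [x, y, z, w].
In Python, from workcell import manip gives the robot as it stands.
- The arm moves only by the shell command python3 -m crank 'ROWS' [FORCE]. ROWS is JSON, a list that holds one entry, the list of rows, each a list of 7 numbers: the shift along the world's x, y, z in units of 60 mm (1.0 is 60 mm), then the turn, a rotation vector about the world's x, y, z in units of 5 degrees (1.0 is 5 degrees), then the finger opening in mm, from 0 to 85.4. A call has 1 to 8 rows; each row shifts and turns the commanded pose from where the row before left it; what a row does not reach is not made up. A row lasts 1/8 s, in which the tool goes at most 62.5 mm and 10.7 degrees, less where a joint would pass 70% of its speed; a pose out of reach is approached as far as the arm can. A call is refused whole if a number of a shift passes 1 or a number of a turn 1, either way. A call with a gripper value outside its range is refused whole. The fingers move at their own pace and stop on an object; FORCE is the grip in N (left out, the last holds). Time passes only in rows, so rows that do not move let the fingers close. It gives the time, the measured TCP pose, the force and the opening at its end, in the units of the state.
- manip.get_obs(): the state, without advancing time (a new reading comes with each control period).
- manip.camera(name): name is "side" or "top" or "wrist"; returns (picture, depth): 400x640x3 uint8, blue, green, red; 400x640 float32, m along the optical axis (not along the pixel's ray), 0 where there is no reading.
- manip.get_calibration(name): a dict with "fx", "fy", "cx", "cy" (pixels), "rvec" (rotation vector, rad) and "tvec" (3), from world to camera coordinates, as OpenCV has them; the wrist camera has in their place "T_tool_cam" (4x4, takes a point from camera to tool coordinates, whose origin is the TCP and whose axes are the tool frame's). Camera axes: x right, y down, z forward; pixel columns grow to the right and rows downward; lengths in m; the calibration is good to about 2 mm. A picture is of the moment at which its call begins: read the wrist's pose just before it. get_calibration takes no time and is no camera call.
- manip.hand_in(): hands the job in, once; it reports no verdict.
The state is a dict: "clock": time; "joint_pos": joint angles; "joint_velocities": joint speeds; "tau": joint torques, N m; "position": TCP position; "ee_rot": TCP orientation; "ft_force": force on the tool from outside, world axes, zero at the start; "torque": the same for the moment, N m; "grip_width": opening from 0.0 (shut) to 1.0 (fully open).
Only numpy, scipy, OpenCV 4.12 (cv2) and the standard library are available. Lean on these libraries where they do the work, as an engineer would, in place of code of your own. Each camera call takes 0.05 s, during which the arm holds its last target.

## Task

Take the hook pole off its cradle, hook it into the eye of the sample store's hatch and swing the hatch fully down with the pole, keeping the gripper itself off the closed hatch, then lay the pole back in both forks of its cradle. After that feed the two capped tubes from the rack, cap outwards and in either order, one after the other into the closed-end channel behind the hatch, the second pushing the first down until the channel is full and both are fully home. Leave the hatch down, and do not shove or tip the beaker, the wash bottle or the zip case.

Things in the scene. Friction and masses are not known exactly. Their poses are not given: they have to be found in the camera images.
- store: fixed white sample store: an upright sheet housing 98 deep x 138 wide x 364 mm tall on a dark foot plate (130 x 170 x 10 mm), with an aluminium tilt-out hatch in its front and a vented fascia above the hatch (fascia face 38 mm in front of the origin, from 279 mm up). Origin: on the table, centre of the underside; its front looks along its own -x, y to its side, z up
- hatch (a joint): tilt-out hatch, hinged on a level line at its foot: 0 rad = upright, shut; grows as its top swings to the store's -x and down; stop at 0.70 = fully down; starts at 0 to 0.06. Stiff friction hinge (0.35 N m, some 2 N at the eye): stays where it is left; pushing into the channel only presses it further down. Panel 116 wide x 172 mm high, its face 60 mm in front of the hinge line
- hatch_hinge (a point): middle of the hatch's hinge line, 100 mm above the table, 20 mm behind the store's origin. Its axes turn with the hatch and equal the store's when the hatch is at 0: x into the store, y along the hinge line, z up the hatch panel and along the channel
- eye (a point): centre of the dark steel eye on the hatch's face: a ring of 6 mm bar, 27 mm clear inside, its hole facing up along the hatch (own z = axis of the hole, pointing up when the hatch is shut). In the hatch_hinge frame it lies at x -86, y 0, z +140 mm, so the ring's centre stands 26 mm off the panel. Axes as hatch_hinge
- mouth (a point): centre of the mouth of the round steel closed-end channel behind the hatch panel; in the hatch_hinge frame at x -26, y 0, z +170 mm. Own z points out along the channel, axes as hatch_hinge. Bore 30.5 mm, flared to 39 mm in the last 15 mm. The panel's top edge is 2 mm above the mouth, 22 to 34 mm in front of its axis. With both tubes fully home 43 mm of the second still stand out
- follower (a joint): black disc that slides down in the channel: 0 = its face 35 mm below the mouth, grows as it is pushed deeper, stop at 0.113 m (face 148 mm below the mouth). It starts at 0 to 0.015, needs about 3 N, has no spring and stays where it is pushed, so it carries the first tube where you leave it
- cradle: fixed cradle for the pole: dark base plate 190 x 80 x 8 mm with two aluminium forks 130 mm apart (at its own x = +-65 mm), each fork 12 mm thick with an upward open notch 19 mm wide, notch floor 70 mm above the table, leaning lead-ins up to about 100 mm. Origin on the table at the centre; x along the pole, the hook end towards +x
- pole: aluminium hook pole lying in the cradle: square bar 14 x 14 mm, 192 mm long, with a black rubber grip 70 mm long round its middle; at the +x end a dark 8 mm steel hook that runs forward and then bends down 48 mm. Origin: on the bar's axis in the middle of the grip (near its balance); x along the bar to the hook, z up with the hook hanging down. 0.1 to 0.16 kg. At rest 77 mm above the table
- hook_tip (a point): lower tip of the pole's hook, at x +122, y 0, z -48 mm in the pole's frame; the last 30 mm above it are a straight prong 8 mm thick along the pole's z. The hook's outermost (front) side is at x +126 mm
- rack: fixed white block 60 x 170 x 45 mm with two sockets of 31 mm, 110 mm apart along its own y, socket floor 8 mm above the table; holds the two tubes upright. Origin on the table at the centre
- tube_a: sample tube with a screw cap, 97 mm long overall, body 26 mm thick (fingers close to about 26 mm also on the cap, which looks 30 mm wide), standing cap up in the rack's socket at the rack's y = -55 mm. Origin: centre of its foot; z along the tube to the cap. 45 to 80 g
- tube_b: a like tube in the rack's socket at y = +55 mm. Origin and axes as tube_a
- beaker: bystander: clear beaker, 72 mm wide, 94 mm high, origin centre of its foot
- wash_bottle: bystander: wash bottle, 105 x 75 x 209 mm, origin centre of its foot
- case: bystander: flat black zip case 78 x 128 x 23 mm, origin centre of its underside
Not all that is in view belongs to the job. Leave any yellow look-alike of the tube_a alone.

How it is judged:
By the outcome, as a careful person would: the job done as asked, in the order asked, and still so for the second after the job is handed in, with the robot touching nothing.
It also fails if it takes over 72 s, if anything falls off the work surface, if the arm or the gripper's body presses on something with over 40 N, if the wrist force passes 120 N, or if a joint passes its speed limit or range.

## Working session

There is one attempt and no reset: what is moved stays moved. The work goes in short steps, Python scripts to look and compute and a shell command to move; the robot and the scene stay as the last step left them, time stands still between calls to the robot, and variables do not carry over. Pictures are saved under pics/ and viewed, and the job is handed in when it is done.

```bash
ls; mkdir -p pics; python3 - <<'E'
from workcell import manip
import cv2,numpy as np
print(manip.get_obs(), manip.grasp_offset)
for n in ["side","top","wrist"]:
    p,d=manip.camera(n); cv2.imwrite(f"pics/{n}0.png",p); np.save(f"pics/{n}0.npy",d)
    print(n,manip.get_calibration(n))
print(manip.get_obs()["clock"])
E
```

```text
pics
{'clock': 0.0, 'joint_pos': array([-1.36061942,  0.33284383, -0.0646726 ,  1.46096128,  0.02160265,
        1.34990692, -0.08846714]), 'joint_velocities': array([ 0.00065171, -0.00072817,  0.00028708, -0.00018597,  0.00107367,
       -0.00085986,  0.00057456]), 'tau': array([ 6.12964868e-04, -6.25451303e+01,  4.95358603e-02, -3.91606450e+01,
        1.61970116e-02,  9.86825471e-03, -6.34174739e-05]), 'position': array([0.14410914, 0.60776255, 0.23052385]), 'ee_rot': array([ 7.84427063e-01,  6.20220668e-01, -5.33026764e-04,  4.72059673e-04]), 'ft_force': array([0.6190742 , 0.58807008, 0.35403004]), 'torque': array([-0.01293136, -0.02332822, -0.04816679]), 'grip_width': 1.0021287122517624} 0.0187
side {'fx': 381.56200515770877, 'fy': 381.56200515770877, 'cx': 316.5531982207745, 'cy': 200.07285387473343, 'rvec': array([ 1.95099061, -0.42912382,  0.2551045 ]), 'tvec': array([-0.46327096,  0.28698575,  0.99604259])}
top {'fx': 365.0606112769058, 'fy': 365.0606112769058, 'cx': 321.3163568700547, 'cy': 198.61416090845947, 'rvec': array([ 2.22544093, -2.17357978,  0.02488687]), 'tvec': array([0.04245833, 0.51504573, 1.54683609])}
wrist {'fx': 322.06014510576136, 'fy': 322.06014510576136, 'cx': 320.2454213180918, 'cy': 194.70613360990882, 'T_tool_cam': array([[ 9.99999944e-01,  1.65447911e-04, -2.90428179e-04,
         1.62888816e-04],
       [-8.44821613e-05,  9.65797718e-01,  2.59296665e-01,
        -6.61156676e-02],
       [ 3.23394964e-04, -2.59296626e-01,  9.65797678e-01,
        -1.42031239e-01],
       [ 0.00000000e+00,  0.00000000e+00,  0.00000000e+00,
         1.00000000e+00]])}
0.15
```

View pics/side0.png

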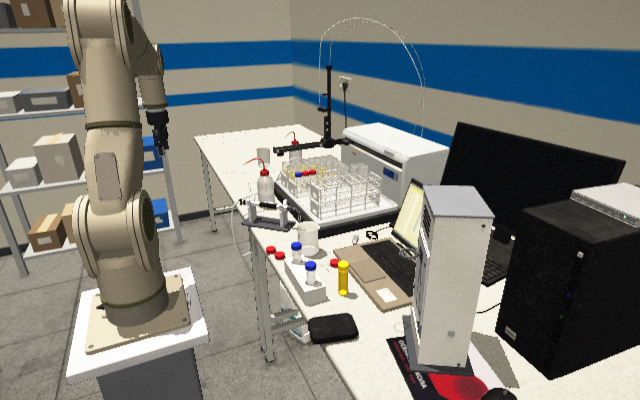

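View pics/top0.png

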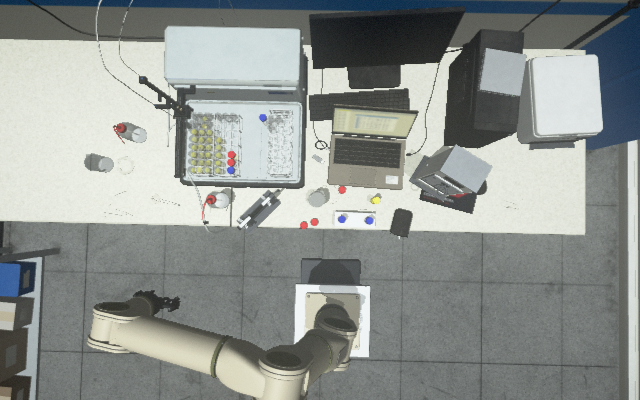

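View pics/wrist0.png

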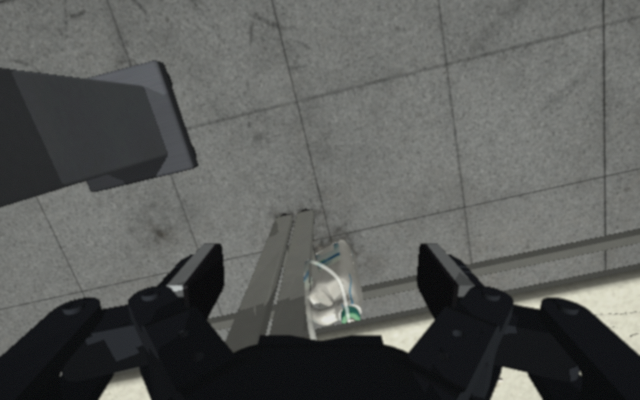

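```bash
cat > h.py <<'E'
from workcell import manip
import cv2,numpy as np
from scipy.spatial.transform import Rotation as R
def cam(n,obs=None):
    c=manip.get_calibration(n)
    K=np.array([[c['fx'],0,c['cx']],[0,c['fy'],c['cy']],[0,0,1]])
    if n=='wrist':
        o=obs or manip.get_obs()
        T=np.eye(4);T[:3,:3]=R.from_quat(o['ee_rot']).as_matrix();T[:3,3]=o['position']
        T=T@c['T_tool_cam']
        return K,T
    Rm=cv2.Rodrigues(c['rvec'])[0]
    T=np.eye(4);T[:3,:3]=Rm.T;T[:3,3]=-Rm.T@c['tvec']
    return K,T
def ray(KT,u,v):
    K,T=KT
    d=T[:3,:3]@np.linalg.inv(K)@np.array([u,v,1.0])
    return T[:3,3],d
def plane(KT,u,v,z):
    o,d=ray(KT,u,v); return o+d*(z-o[2])/d[2]
def dep(KT,u,v,D):
    o,d=ray(KT,u,v); return o+d*D
def proj(KT,p):
    K,T=KT
    c=T[:3,:3].T@(np.asarray(p,float)-T[:3,3]); q=K@c; return q[:2]/q[2]
def cloud(KT,D):
    K,T=KT
    v,u=np.mgrid[0:D.shape[0],0:D.shape[1]]
    p=np.stack([(u-K[0,2])/K[0,0]*D,(v-K[1,2])/K[1,1]*D,D],-1)
    return p@T[:3,:3].T+T[:3,3]
def tri(a,b):
    (o1,d1),(o2,d2)=a,b
    A=np.stack([d1,-d2],1); t=np.linalg.lstsq(A,o2-o1,rcond=None)[0]
    p,q=o1+d1*t[0],o2+d2*t[1]; return (p+q)/2,np.linalg.norm(p-q)
E
python3 - <<'E'
from h import *
S=cam('side');T=cam('top');print(S[1][:3,3],T[1][:3,3])
a=cv2.imread('pics/top0.png');b=cv2.imread('pics/side0.png')
cv2.imwrite('pics/topz.png',cv2.resize(a[120:240,190:510],(800,300),interpolation=cv2.INTER_CUBIC)) 
cv2.imwrite('pics/sidez.png',cv2.resize(b[160:360,230:390],(640,800),interpolation=cv2.INTER_CUBIC)[:600])
cv2.imwrite('pics/sides.png',cv2.resize(b[180:380,380:520],(420,600),interpolation=cv2.INTER_CUBIC))
E
```

```text
[ 0.10800704 -0.91861118  0.65846005] [0.46273921 0.03781704 1.56339982]
```

View pics/topz.png

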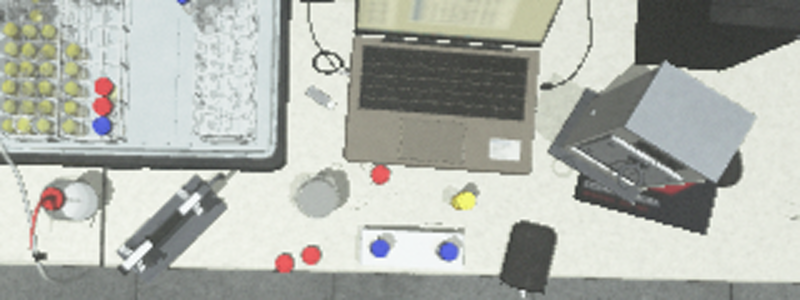

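View pics/sidez.png

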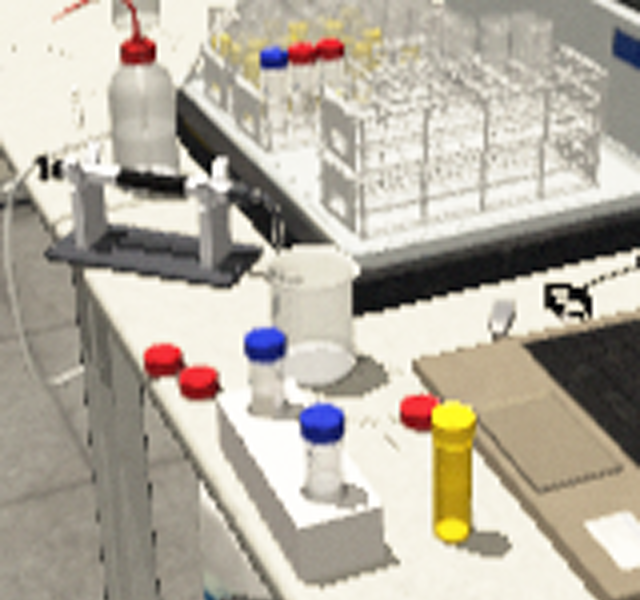

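View pics/sides.png

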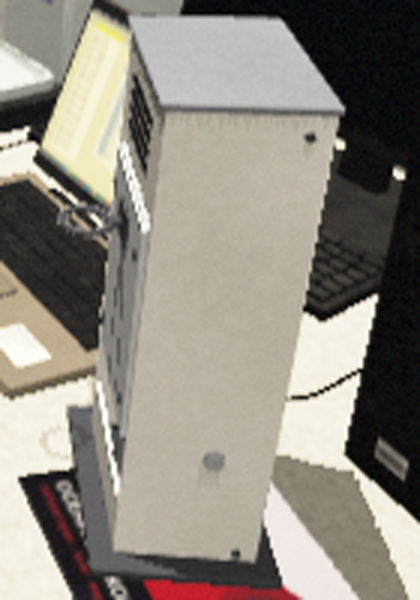

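```bash
python3 - <<'E'
from h import *
T=cam('top');S=cam('side')
D=np.load('pics/top0.npy');P=cloud(T,D)
DS=np.load('pics/side0.npy');PS=cloud(S,DS)
img=cv2.imread('pics/top0.png')
print('table z',np.median(P[195:215,130:170,2]),np.median(PS[250:260,225:235,2]))
def zsel(u0,u1,v0,v1,z0,z1,PP=P):
    q=PP[v0:v1,u0:u1].reshape(-1,3); return q[(q[:,2]>z0)&(q[:,2]<z1)]
q=zsel(405,500,140,210,.33,.40); print('store top',len(q),np.median(q[:,2]))
r=cv2.minAreaRect((q[:,:2]*1000).astype(np.float32));print(r,cv2.boxPoints(r))
q=zsel(405,500,140,210,.003,.02); print('foot',len(q),np.median(q[:,2]))
# caps blue
hsv=cv2.cvtColor(img,cv2.COLOR_BGR2HSV)
m=((hsv[...,0]>105)&(hsv[...,0]<130)&(hsv[...,1]>150)).astype(np.uint8)
n,l,st,c=cv2.connectedComponentsWithStats(m)
for i in range(1,n):
    if st[i,4]>15: print('blue',c[i],st[i,4],plane(T,*c[i],.105),np.median(P[l==i],0))
# rack
q=zsel(330,385,200,235,.035,.055); r=cv2.minAreaRect((q[:,:2]*1000).astype(np.float32));print('rack',len(q),r)
q=zsel(225,300,180,240,.06,.2);print('cradle hi',len(q),q.mean(0))
r=cv2.minAreaRect((q[:,:2]*1000).astype(np.float32));print(r)
q=zsel(225,300,180,240,.004,.014);r=cv2.minAreaRect((q[:,:2]*1000).astype(np.float32));print('base',len(q),r)
for n,(a) in dict(beaker=(305,330,185,210,.02,.2),wash=(200,235,180,215,.02,.3),case=(385,415,205,240,.01,.05)).items():
    q=zsel(*a);r=cv2.minAreaRect((q[:,:2]*1000).astype(np.float32));print(n,len(q),r,q[:,2].max())
E
```

```text
table z 0.0001797270533012707 -0.7544910054458275
store top 1458 0.36458695295371835
((613.8346557617188, -421.23687744140625), (142.4471435546875, 105.66008758544922), 59.6113395690918) [[ 532.2334  -455.95056]
 [ 623.3772  -509.4001 ]
 [ 695.4359  -386.5232 ]
 [ 604.2921  -333.07367]]
foot 1462 0.005939844202811462
blue [165.80769231   3.69230769] 26 [1.29273808 0.70791589 0.105     ] [1.24022377 0.66428288 0.19890836]
blue [267.5625   1.    ] 16 [1.31139713 0.29176562 0.105     ] [1.24082783 0.27198276 0.22928868]
blue [289.09090909   3.6969697 ] 33 [1.3017807  0.20363535 0.105     ] [1.2401366  0.19081411 0.21301782]
blue [301.37037037   5.11111111] 27 [1.29681763 0.15344755 0.105     ] [1.24012767 0.14315899 0.20350079]
blue [518.70689655   7.01724138] 58 [ 1.30481001 -0.72647002  0.105     ] [ 1.24025201 -0.66795755  0.21534861]
blue [570.40625   7.     ] 32 [ 1.30863304 -0.93417389  0.105     ] [ 1.24042128 -0.85584634  0.22234608]
blue [476.84   7.68] 25 [ 1.29903027 -0.55785752  0.105     ] [ 1.24104978 -0.51847906  0.20967245]
blue [503.66666667   6.94444444] 18 [ 1.3040164
[... 889 characters left out ...]
 170.64601135253906), 1.4127224683761597)
cradle hi 313 [0.46882549 0.31787807 0.0826088 ]
((482.78045654296875, 300.62274169921875), (201.1739501953125, 302.17803955078125), 1.3069124221801758)
base 779 ((461.9305114746094, 307.1263427734375), (200.60569763183594, 317.1033935546875), 1.3979483842849731)
beaker 74 ((511.1837158203125, 73.26020812988281), (68.68467712402344, 68.84660339355469), 1.2977640628814697) 0.10057292557756581
wash 571 ((509.17303466796875, 489.8088684082031), (141.70455932617188, 149.6685333251953), 1.522208333015442) 0.21371660832475148
case 483 ((420.78558349609375, -281.6578369140625), (100.20709228515625, 123.07581329345703), 65.26372528076172) 0.03375163945495552
```

```bash
python3 - <<'E'
from h import *
T=cam('top');S=cam('side')
D=np.load('pics/top0.npy');P=cloud(T,D)
img=cv2.imread('pics/top0.png')
np.set_printoptions(precision=4,suppress=True)
Z=np.clip(P[120:240,190:510,2]/0.38*255,0,255).astype(np.uint8)
cv2.imwrite('pics/z.png',cv2.resize(cv2.applyColorMap(Z,cv2.COLORMAP_JET),(800,300),interpolation=cv2.INTER_NEAREST))
def comp(z0,z1,seed):
    m=((P[...,2]>z0)&(P[...,2]<z1)).astype(np.uint8)
    n,l=cv2.connectedComponents(m); v,u=seed
    L=l[v-2:v+3,u-2:u+3]; L=L[L>0]
    return P[l==np.bincount(L).argmax()]
for nm,z0,z1,seed in [('storetop',.355,.375,(165,460)),('rack',.038,.052,(220,355)),('case',.014,.034,(222,401)),('cradle base',.004,.05,(217,268)),('pole',.06,.12,(207,262))]:
    q=comp(z0,z1,seed); r=cv2.minAreaRect((q[:,:2]*1000).astype(np.float32)); print(nm,len(q),np.array(r[0]),r[1:],cv2.boxPoints(r).round().tolist())
E
```

```text
storetop 1369 [ 613.8347 -421.2369] ((142.4471435546875, 105.66008758544922), 59.6113395690918) [[532.0, -456.0], [623.0, -509.0], [695.0, -387.0], [604.0, -333.0]]
rack 466 [430.2314 -85.4411] ((170.3938446044922, 59.95582962036133), 88.63448333740234) [[398.0, -170.0], [458.0, -171.0], [462.0, -1.0], [402.0, 0.0]]
case 469 [ 419.8212 -285.0481] ((77.02037048339844, 115.3579330444336), 75.90608978271484) [[355.0, -308.0], [466.0, -336.0], [485.0, -262.0], [373.0, -234.0]]
cradle base 361 [438.8659 302.7739] ((48.132041931152344, 193.44345092773438), 45.6855354309082) [[353.0, 353.0], [491.0, 218.0], [525.0, 252.0], [386.0, 388.0]]
pole 281 [465.3852 310.7557] ((48.66796112060547, 225.883544921875), 46.31084442138672) [[367.0, 371.0], [530.0, 215.0], [564.0, 250.0], [401.0, 406.0]]
```

View pics/z.png

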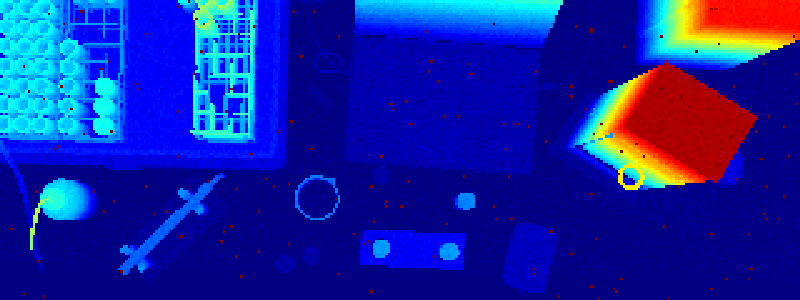

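```bash
python3 - <<'E'
from h import *
np.set_printoptions(precision=4,suppress=True)
T=cam('top');D=np.load('pics/top0.npy');P=cloud(T,D)
sub=P[180:205,432:455].reshape(-1,3)
q=sub[(sub[:,2]>.225)&(sub[:,2]<.255)];print(len(q),q.mean(0),q.min(0),q.max(0))
c,r=cv2.minEnclosingCircle((q[:,:2]*1000).astype(np.float32));print(c,r)
for nm,(u0,u1,v0,v1) in dict(bk=(305,330,185,210),).items():
    s=P[v0:v1,u0:u1].reshape(-1,3);s=s[s[:,2]>.08];print(nm,cv2.minEnclosingCircle((s[:,:2]*1000).astype(np.float32)))
# pole bar line
s=P[188:232,235:282].reshape(-1,3); s=s[(s[:,2]>.076)&(s[:,2]<.092)];print(len(s))
vx,vy,x0,y0=cv2.fitLine((s[:,:2]*1000).astype(np.float32),cv2.DIST_HUBER,0,.01,.01).ravel();print(np.degrees(np.arctan2(vy,vx)),x0,y0)
t=(s[:,:2]*1000-[x0,y0])@[vx,vy];print(t.min(),t.max())
# forks : z>0.093
s=P[185:235,235:285].reshape(-1,3); s=s[(s[:,2]>.093)&(s[:,2]<.115)]
t=(s[:,:2]*1000-[x0,y0])@[vx,vy];n=(s[:,:2]*1000-[x0,y0])@[-vy,vx];print(np.c_[t,n,s[:,2]*1000][np.argsort(t)].round(1).tolist())
# black grip
img=cv2.imread('pics/top0.png').max(2)
ps=P[185:235,235:285]; g=img[185:235,235:285]
m=(ps[...,2]>.07)&(ps[...,2]<.092)
t=(ps[m][:,:2]*1000-[x0,y0])@[vx,vy]; o=np.argsort(t)
print([(int(a),int(b)) for a,b in zip(t[o],g[m][o])])
E
```

```text
86 [ 0.5553 -0.3892  0.2422] [ 0.5294 -0.4306  0.2255] [ 0.5831 -0.3647  0.2549]
(557.9476928710938, -395.86572265625) 35.79736328125
bk ((501.86328125, 64.90533447265625), 47.58654022216797)
216
-44.34433 460.72134 314.12387
-107.31870418973715 110.5288391233311
[[-81.2, -24.2, 95.7], [-81.1, 20.8, 100.6], [-79.5, -19.6, 105.3], [-79.3, 18.9, 94.4], [-78.9, 12.9, 96.2], [-78.1, 23.5, 101.5], [-78.0, -15.9, 98.1], [-77.0, -22.2, 103.2], [-75.6, 21.0, 99.7], [-75.3, -24.2, 96.7], [-75.2, -18.6, 97.7], [-73.7, 13.4, 93.5], [-73.6, 18.9, 94.6], [-73.3, 24.3, 97.0], [-72.6, -15.6, 96.8], [-72.1, -21.6, 99.1], [-69.9, 21.1, 99.6], [3.4, 5.6, 95.2], [48.6, 17.9, 94.0], [49.1, -16.4, 93.7], [49.5, 22.1, 104.5], [49.9, -23.0, 100.9], [51.5, 15.0, 94.5], [51.8, 25.7, 99.4], [52.4, 19.2, 104.7], [52.8, -20.2, 101.9], [54.4, 17.8, 95.1], [54.7, 23.0, 99.1], [55.2, -16.8, 97.9], [55.5, -22.9, 101.0], [57.1, 15.3, 93.0], [57.6, -13.4, 93.8], [57.8, 25.4, 102.2], [57.8, 19.7, 102.2], [58.5, -20.2, 102.4], [59.9, 18.2, 93.0]]
[(-107, 85), (-105, 82), (-104, 86), (-104, 84), (-103, 89), (-101, 117),
[... 1825 characters left out ...]
), (50, 244), (50, 175), (50, 191), (51, 246), (52, 181), (53, 241), (53, 211), (53, 228), (54, 247), (56, 190), (56, 243), (56, 167), (56, 246), (58, 122), (58, 174), (59, 207), (59, 246), (59, 241), (60, 107), (62, 247), (62, 153), (62, 243), (64, 239), (65, 246), (68, 238), (68, 140), (68, 236), (70, 173), (71, 171), (73, 136), (73, 125), (73, 116), (76, 100), (76, 127), (77, 126), (79, 105), (79, 125), (79, 127), (81, 101), (82, 126), (82, 126), (85, 127), (85, 106), (85, 122), (87, 99), (88, 122), (88, 128), (90, 124), (90, 98), (91, 109), (93, 136), (93, 136), (96, 127), (99, 141), (99, 141), (102, 129), (104, 129), (104, 136), (107, 112), (110, 155), (110, 102), (113, 106), (116, 84)]
```

```bash
python3 - <<'E'
from h import *
np.set_printoptions(precision=4,suppress=True)
T=cam('top');D=np.load('pics/top0.npy');P=cloud(T,D)
Z=P[182:203,434:455,2]
print((Z*1000).astype(int))
m=((Z>.228)&(Z<.256)).astype(np.uint8)
n,l,st,c=cv2.connectedComponentsWithStats(m,connectivity=8);print(st,c)
E
```

```text
[[ 164  179  187  193  208  210  219  230  243  252  254  267  272 1563
   268  268  290  308  304  317  322]
 [ 156  161  166  180  190  196  202  216  232  246  250  251  257  266
   270  274  273  283  286  300  310]
 [ 138  146  159  164  175  185  194  203  211  231  238  248  252  257
   264  263  266  271  272  290  301]
 [ 120  132  137  152  163  168  183  239  243  205  243  243  243  253
   254  261  261  268  271  270  287]
 [  13  116  126  134  147  243  244  244  244  240  239  244  231  237
   244  253  255  261  263  273  272]
 [  13   11  107  117  241  241  150  151  167  172  244  239  203  218
   220  227  241  242  260  262  266]
 [  54   49   10  241  239  124  132  143  155  154  172  241  243  204
   205  210  225  229  244  248  260]
 [  43   53   55 1563  238    5  113  124  135  144  157  163  245  182
   194  197  211  218  232  238  247]
 [  33   38   48  243  246   11   10  111  119  128  136  150  237  237
   174  187  195  198  217  222  229]
 [   2   19   29  241  241   54   57   12   11  116  123  131  241  240
   160  167  185  190  197  209  218]

[... 596 characters left out ...]
    9   11    7    3    7
     2    6    8    4    6    4    3]
 [   5    5    9    6    8   10   14    4   10   13   14    9   -1    6
     2    5    3    6    3   -2   10]
 [  10    5   -1    5    3    4    9    6    6   17    6    3    7    6
     1    3   12    3    1    0   -2]
 [   4    3    3    5    1    3    4    7    7   14    1    6    5    8
     3    0   -1    3   -1    1    5]
 [   2    2    0   10    3    0    5    6    9    5    7    0    3    8
     3    3    4    5    4    0    0]
 [   1    5    4   -2    0    1    4    6   -1    7    7    0    6    1
     3   -1   -2    5    7    4   -1]]
[[  0   0  21  21 362]
 [  3   0  18  14  79]] [[10.0083 10.779 ]
 [ 9.962   6.4304]]
```

```bash
python3 -m crank '[[[0.3,-0.3,0.6,0,0,-0.8,85],[0.65,-0.6,0.55,0,0,-0.8,85],[0.7,-0.65,0,0,0,-0.8,85],[0.7,-0.65,0,0,0,-0.8,85],[0.7,-0.65,0,0,0,-0.8,85],[0.7,-0.65,0,0,0,-0.8,85],[0.7,-0.65,0,0,0,-0.8,85],[0.7,-0.65,0,0,0,-0.6,85]]]' 60; python3 - <<'E'
from h import *
T=cam('top')
print(plane(T,442,190.2,.242))
o=manip.get_obs();p,d=manip.camera('wrist');cv2.imwrite('pics/w1.png',p);np.savez('pics/w1.npz',d=d,pos=o['position'],q=o['ee_rot'])
print(o['position'],o['ee_rot'],o['clock'])
E
```

```text
clock: 1.15
position: [0.4542, 0.3187, 0.3002]
ee_rot: [0.922, 0.387, -0.0, -0.0]
ft_force: [0.3, 0.4, 0.1]
grip_width: 0.997
[ 0.54683773 -0.38309546  0.242     ]
[0.45420958 0.3186612  0.30024487] [ 9.22004888e-01  3.87178234e-01 -5.16317677e-06 -4.97205265e-05] 1.15
```

View pics/w1.png

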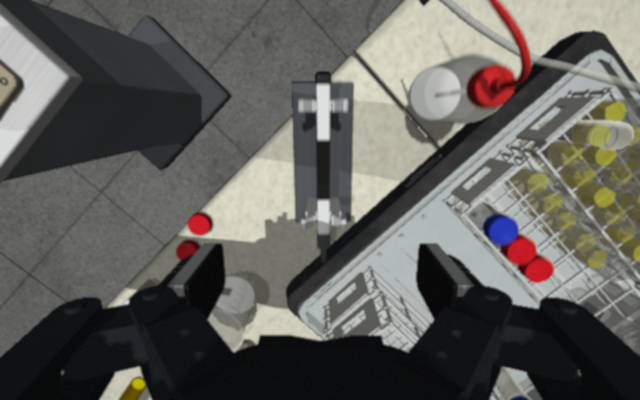

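```bash
python3 - <<'E'
from h import *
np.set_printoptions(precision=4,suppress=True)
f=np.load('pics/w1.npz');W=cam('wrist',dict(position=f['pos'],ee_rot=f['q']))
p=cv2.imread('pics/w1.png');P=cloud(W,f['d'])
g=p.max(2)
for r in range(70,266,6):
    row=g[r,300:346]; print(r,row[8:36:1].tolist()) if r in(88,118,130,136,142,160,196,202,208,214) else 0
m=(P[...,2]>.079)&(P[...,2]<.09); m[:,:285]=0;m[:,365:]=0;m[:60]=0;m[270:]=0
q=P[m];print(len(q),np.median(q[:,2]))
vx,vy,x0,y0=cv2.fitLine((q[:,:2]*1000).astype(np.float32),cv2.DIST_HUBER,0,.01,.01).ravel();print(np.degrees(np.arctan2(vy,vx)),x0,y0)
# brightness along centre line
for r in list(range(134,146))+list(range(192,206)): print(r,int(np.median(g[r,318:328])),plane(W,322.5,r,.085)[:2])
print('rear',plane(W,322,72,.077),'hook',plane(W,322.5,262,.07))
E
```

```text
88 [96, 95, 95, 93, 94, 94, 92, 109, 158, 206, 223, 223, 222, 223, 223, 223, 222, 223, 223, 223, 213, 177, 120, 82, 78, 78, 80, 80]
118 [37, 38, 37, 34, 36, 36, 37, 59, 115, 175, 215, 224, 223, 223, 223, 223, 223, 224, 223, 223, 207, 162, 95, 45, 36, 36, 36, 37]
130 [61, 68, 68, 68, 71, 74, 73, 73, 105, 167, 213, 224, 224, 223, 224, 224, 223, 223, 223, 222, 206, 165, 109, 76, 69, 69, 64, 55]
136 [77, 76, 75, 75, 74, 75, 74, 75, 105, 166, 212, 224, 224, 224, 223, 223, 224, 223, 224, 223, 207, 164, 110, 80, 75, 75, 76, 76]
142 [77, 77, 75, 75, 74, 76, 73, 64, 49, 40, 43, 46, 47, 46, 45, 46, 45, 47, 46, 45, 42, 49, 62, 73, 76, 76, 76, 76]
160 [77, 77, 77, 75, 74, 74, 75, 66, 51, 35, 27, 26, 28, 28, 27, 24, 27, 26, 27, 27, 31, 43, 62, 72, 77, 76, 75, 75]
196 [91, 91, 90, 89, 88, 88, 88, 83, 70, 46, 34, 32, 32, 33, 31, 33, 31, 33, 32, 32, 38, 54, 70, 76, 78, 78, 78, 80]
202 [100, 101, 100, 99, 99, 100, 101, 99, 109, 153, 199, 218, 219, 220, 220, 220, 220, 220, 221, 218, 201, 161, 119, 102, 101, 101, 101, 101]
208 [101, 101, 101, 100, 101, 101, 101, 101, 112, 159, 209, 224, 224, 224, 224, 
[... 232 characters left out ...]
4
-44.280037 451.07755 325.64423
134 223 [0.428  0.3474]
135 223 [0.4287 0.3466]
136 223 [0.4295 0.3459]
137 221 [0.4303 0.3451]
138 206 [0.4311 0.3444]
139 178 [0.4318 0.3436]
140 138 [0.4326 0.3428]
141 89 [0.4334 0.3421]
142 46 [0.4342 0.3413]
143 27 [0.4349 0.3406]
144 27 [0.4357 0.3398]
145 27 [0.4365 0.339 ]
192 33 [0.4748 0.3016]
193 33 [0.4757 0.3008]
194 33 [0.4765 0.2999]
195 32 [0.4774 0.2991]
196 32 [0.4782 0.2983]
197 37 [0.4791 0.2974]
198 71 [0.4799 0.2966]
199 123 [0.4808 0.2958]
200 168 [0.4816 0.2949]
201 201 [0.4825 0.2941]
202 220 [0.4834 0.2932]
203 223 [0.4842 0.2924]
204 224 [0.4851 0.2916]
205 224 [0.486  0.2907]
rear [0.3815 0.3921 0.077 ] hook [0.5433 0.2348 0.07  ]
```

```bash
python3 -m crank '[[[0.04,0.01,-0.8,0,0,0,45],[0,0,-0.8,0,0,0,45],[0,0,-0.8,0,0,0,45],[0,0,-0.8,0,0,0,45],[0,0,-0.65,0,0,0,45],[0,0,-0.22,0,0,0,45],[0,0,0,0,0,0,10],[0,0,0,0,0,0,10]]]' 80;python3 -m crank '[[[0,0,0,0,0,0,5],[0,0,0,0,0,0,5]]]' 80; python3 - <<'E'
from h import *
p,d=manip.camera('wrist');cv2.imwrite('pics/w2.png',p)
E
```

```text
clock: 2.2
position: [0.4565, 0.3216, 0.058]
ee_rot: [0.922, 0.388, 0.001, -0.0]
ft_force: [0.9, 0.5, -0.2]
grip_width: 0.145
clock: 2.45
position: [0.4565, 0.3216, 0.0579]
ee_rot: [0.922, 0.388, 0.001, -0.001]
ft_force: [-0.3, -0.0, 7.0]
grip_width: 0.146
```

View pics/w2.png

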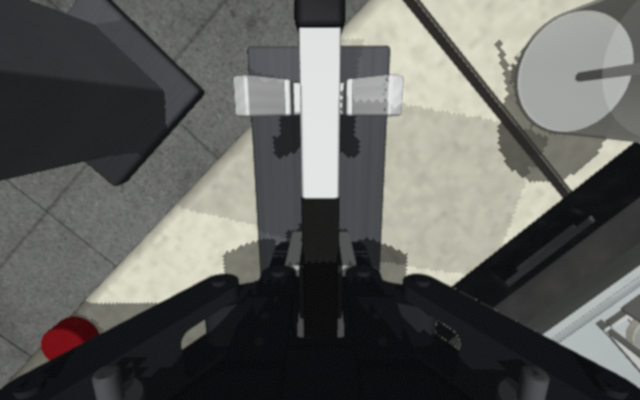

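```bash
python3 -m crank '[[[0,0,0.3,0,0,0,5],[0,0,0.6,0,0,0,5],[0,0,0.9,0,0,0,5],[0,0,0.9,0,0,0,5],[0,0,0.9,0,0,0,5],[0,0,0.9,0,0,0,5],[-0.1,-0.6,0,0,0,0,5],[-0.1,-0.8,0,0,0,0.5,5]]]' 80;python3 -m crank '[[[-0.1,-0.9,0,0,0,0.5,5],[-0.1,-0.9,0,0,0,0.5,5],[-0.1,-0.9,0,0,0,0.5,5],[-0.1,-0.9,0,0,0,0.5,5],[-0.1,-0.9,0,0,0,0.3,5],[-0.1,-0.9,0,0,0,0,5],[-0.1,-0.9,0,0,0,0,5],[-0.1,-0.9,0,0,0,0,5]]]'
python3 -m crank '[[[-0.1,-0.8,0,0,0,0,5],[-0.1,-0.6,0,0,0,0,5],[0,0,0,0,0,0,5]]]'
python3 - <<'E'
from h import *
o=manip.get_obs();p,d=manip.camera('wrist');cv2.imwrite('pics/w3.png',p);np.savez('pics/w3.npz',d=d,pos=o['position'],q=o['ee_rot'])
for n in['side','top']:
    p,d=manip.camera(n);cv2.imwrite(f'pics/{n}3.png',p);np.save(f'pics/{n}3.npy',d)
    cv2.imwrite(f'pics/{n}3z.png',cv2.resize(p[160:300,350:510] if n=='side' else p[150:250,340:500],(800,600 if n=='top' else 600),interpolation=cv2.INTER_CUBIC))
E
```

```text
clock: 3.5
position: [0.4432, 0.2362, 0.3277]
ee_rot: [0.913, 0.409, 0.001, -0.0]
ft_force: [0.6, -1.0, -0.6]
grip_width: 0.143
clock: 4.5
position: [0.3946, -0.1973, 0.327]
ee_rot: [0.868, 0.497, 0.001, -0.0]
ft_force: [0.4, 0.6, -1.6]
grip_width: 0.152
clock: 4.88
position: [0.382, -0.2822, 0.327]
ee_rot: [0.869, 0.495, 0.001, -0.0]
ft_force: [0.3, 0.8, -0.4]
grip_width: 0.147
```

View pics/w3.png

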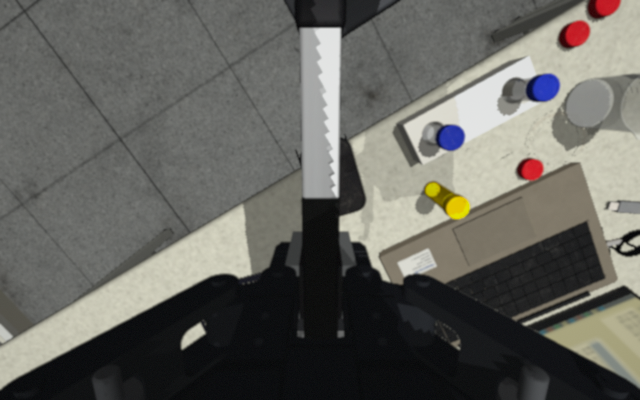

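View pics/side3.png

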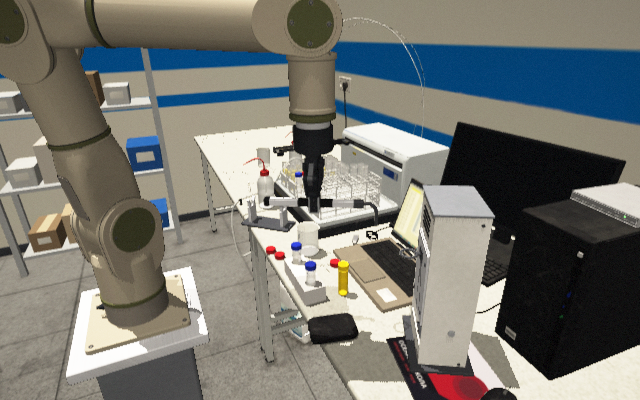

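View pics/top3.png

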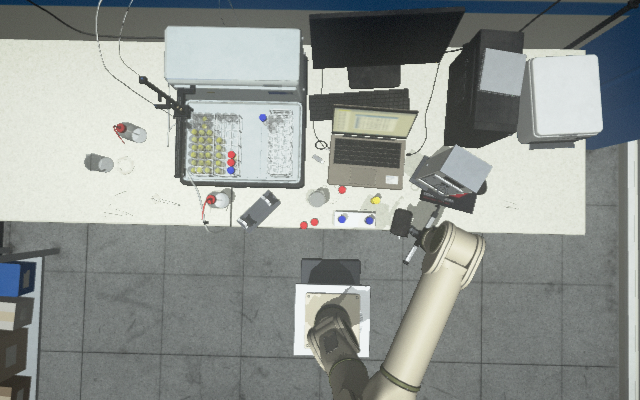

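View pics/side3z.png

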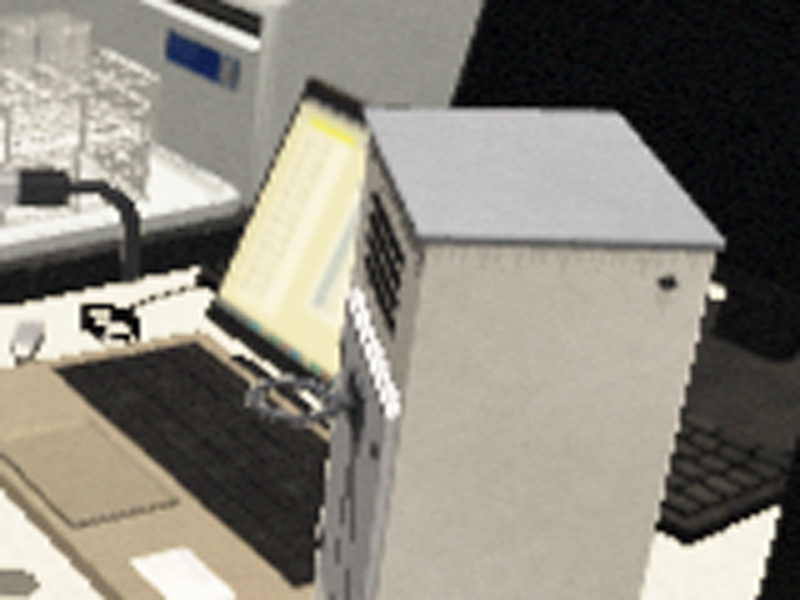

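View pics/top3z.png

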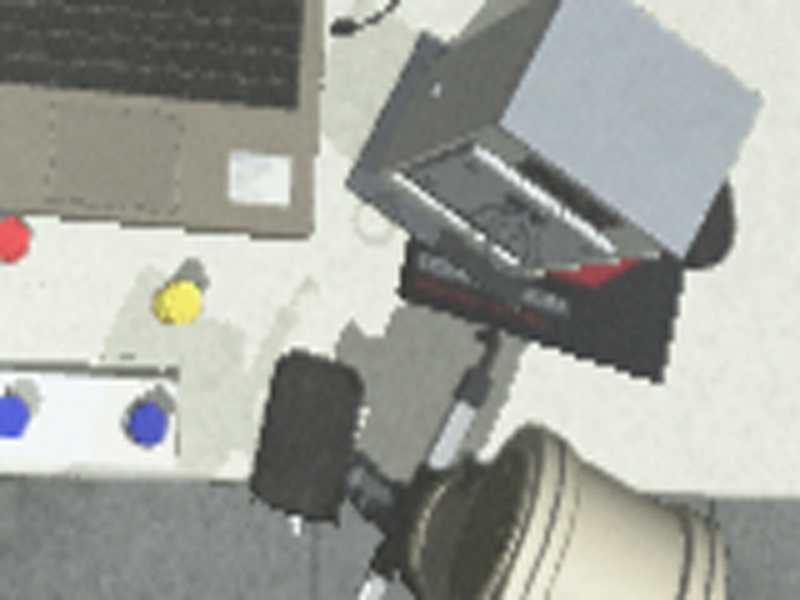

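```bash
python3 - <<'E'
from h import *
np.set_printoptions(precision=4,suppress=True,linewidth=200)
T=cam('top');S=cam('side')
DT=np.load('pics/top3.npy');DS=np.load('pics/side3.npy');PT=cloud(T,DT);PS=cloud(S,DS)
# ring via side depth
sub=PS[240:266,396:425].reshape(-1,3)
E0=np.array([.547,-.383,.24])
q=sub[np.linalg.norm(sub-E0,axis=1)<.03];print('ring side',len(q),q.min(0),q.max(0),np.median(q,0))
sub=PT[180:200,430:455].reshape(-1,3);q=sub[(np.linalg.norm(sub[:,:2]-E0[:2],axis=1)<.025)&(abs(sub[:,2]-.242)<.008)]
print('ring top',len(q),(q.min(0)+q.max(0))/2,cv2.fitEllipse((q[:,:2]*1000).astype(np.float32)),q[:,2].mean())
print('tri ring',tri(ray(S,409.2,253.0),ray(T,442,190.2)),tri(ray(S,409.2,253.0),ray(T,440.4,189)))
# prong side
o=np.load('pics/w3.npz');print(o['pos'])
yaw=np.radians(-30);H0=o['pos']+np.array([np.cos(yaw)*.124,np.sin(yaw)*.124,.019-.03])
sub=PS[195:230,362:385].reshape(-1,3);q=sub[np.linalg.norm(sub-H0,axis=1)<.04];print('exp tip',H0-[0,0,.018]);print('prong side',len(q),q.min(0),q.max(0))
pr=q[q[:,2]<.325];print(np.median(pr,0),pr[:,2].min())
sub=PT[195:225,425:450].reshape(-1,3);q=sub[(np.linalg.norm(sub-H0,axis=1)<.06)];print('hook top',len(q),q[np.argsort(q[:,:2]@[-.866,.5])][:6])
E
```

```text
ring side 173 [ 0.5281 -0.4074  0.2257] [ 0.5745 -0.365   0.2549] [ 0.5563 -0.3913  0.24  ]
ring top 54 [ 0.5493 -0.3831  0.241 ] ((548.3564453125, -383.3642272949219), (33.868492126464844, 39.21859359741211), 45.44396209716797) 0.24274960293416098
tri ring (array([ 0.5472, -0.3837,  0.2405]), np.float64(0.0005269139484100287)) (array([ 0.5514, -0.3789,  0.2367]), np.float64(1.5769680855612613e-05))
[ 0.382  -0.2822  0.327 ]
exp tip [ 0.4893 -0.3442  0.298 ]
prong side 126 [ 0.4611 -0.3499  0.2979] [ 0.4922 -0.332   0.3499]
[ 0.4873 -0.3456  0.3123] 0.2979409182933517
hook top 59 [[ 0.4909 -0.3424  0.3403]
 [ 0.4909 -0.3404  0.3363]
 [ 0.491  -0.3401  0.3263]
 [ 0.4913 -0.3391  0.3072]
 [ 0.4911 -0.3388  0.3192]
 [ 0.4878 -0.3408  0.313 ]]
```

```bash
python3 -m crank '[[[0.35,-0.24,0,0,0,0,5],[0.4,-0.27,0,0,0,0,5],[0.22,-0.16,-0.2,0,0,0,5],[0,0,-0.25,0,0,0,5],[0,0,0,0,0,0,5]]]'
python3 - <<'E'
from h import *
o=manip.get_obs();print(o['position'],o['ft_force'])
for n in['side','top']:
    p,d=manip.camera(n);cv2.imwrite(f'pics/{n}4.png',p);np.save(f'pics/{n}4.npy',d)
    a=cv2.resize(p[220:280,380:440] if n=='side' else p[170:230,410:470],(400,400),interpolation=cv2.INTER_CUBIC)
    b=a if n=='side' else np.hstack([b,a])
cv2.imwrite('pics/c4.png',b)
E
```

```text
clock: 5.65
position: [0.4409, -0.3184, 0.298]
ee_rot: [0.867, 0.498, -0.0, -0.001]
ft_force: [0.0, 0.5, -1.2]
grip_width: 0.144
[ 0.44088662 -0.3184137   0.29799245] [ 0.04875917  0.54896409 -1.18890974]
```

View pics/c4.png

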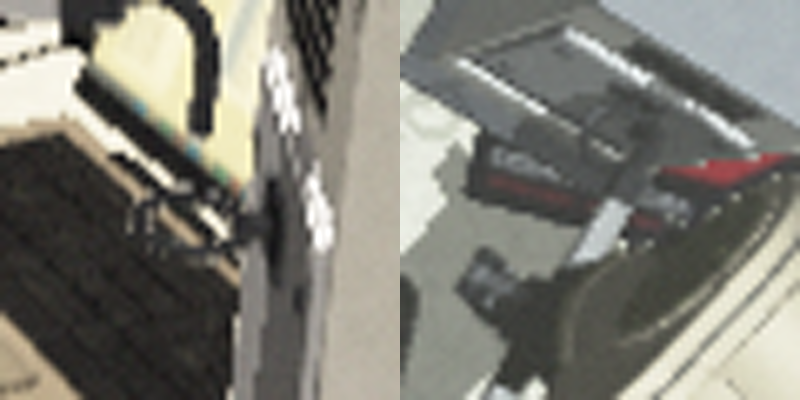

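```bash
python3 - <<'E'
from h import *
np.set_printoptions(precision=4,suppress=True,linewidth=200)
S=cam('side');T=cam('top')
f=lambda p:((p-[380,220]+.5)*6.667-.5)
for z in(.24,.269): print(f(proj(S,[.5475,-.3835,z])))
K,Tm=S
for d in ([.01,0,0],[0,.01,0]): print(f(proj(S,np.array([.5475,-.3835,.24])+d)))
PS=cloud(S,np.load('pics/side4.npy'));sub=PS[222:242,405:415].reshape(-1,3);q=sub[(np.linalg.norm(sub-[.547,-.383,.285],axis=1)<.03)];print(len(q),np.median(q,0),q[:,2].min())
E
```

```text
[196.9888 223.821 ]
[204.8006 141.4013]
[223.7306 216.2935]
[177.2089 208.3098]
83 [ 0.5445 -0.3829  0.2931] 0.26802168810242216
```

```bash
python3 -m crank '[[[0,0,-0.3,0,0,0,5],[0,0,-0.3,0,0,0,5],[0,0,-0.25,0,0,0,5],[0,0,0,0,0,0,5]]]'
python3 - <<'E'
from h import *
o=manip.get_obs();print(o['position'],o['ft_force'])
for n in['side','top']:
    p,d=manip.camera(n);cv2.imwrite(f'pics/{n}5.png',p);np.save(f'pics/{n}5.npy',d)
    a=cv2.resize(p[220:280,380:440] if n=='side' else p[170:230,410:470],(400,400),interpolation=cv2.INTER_CUBIC)
    b=a if n=='side' else np.hstack([b,a])
cv2.imwrite('pics/c5.png',b)
E
```

```text
clock: 6.25
position: [0.4412, -0.319, 0.2468]
ee_rot: [0.868, 0.497, -0.001, -0.001]
ft_force: [0.8, -0.1, -1.1]
grip_width: 0.147
[ 0.44116015 -0.31901344  0.24678765] [ 0.76233183 -0.11553005 -1.1016837 ]
```

View pics/c5.png

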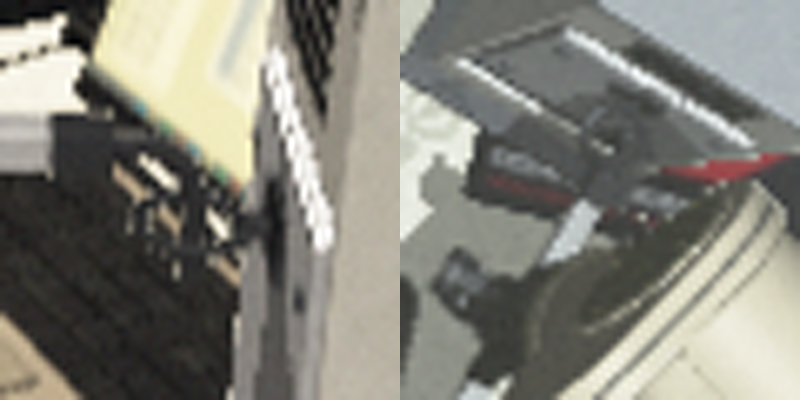

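```bash
python3 - <<'E'
from h import *
np.set_printoptions(precision=2,suppress=True,linewidth=200)
yaw=np.radians(-30.4);s=np.array([np.cos(yaw),np.sin(yaw)])
E=np.array([.5475,-.3835]); 
cur=manip.get_obs()['position']
def tcp(th,off):
    phi=.58*th; c,S=np.cos(th),np.sin(th)
    a,b=-.086-off,.138
    x=a*c-b*S; z=.1+a*S+b*c           # rel hinge (store x,z)
    x-=.1239*np.cos(phi)+.007*np.sin(phi); z-=.1239*np.sin(phi)-.007*np.cos(phi)
    # hinge x along s from eye: eye at -.086
    return np.r_[E+s*(x+.086),z],phi
p,_=tcp(0,0);print('model start',p*1000,cur*1000)
prev=cur.copy();pp=0
ths=np.r_[0,np.linspace(0.05,.75,12)]
for i,th in enumerate(ths):
    t,phi=tcp(th,.0095); t=t+0
    d=(t-prev)/.06; dphi=np.degrees(phi-pp)/5
    print(round(th,3),d,dphi*np.array([s[1],-s[0]]),t*1000); prev=t;pp=phi
E
```

```text
model start [ 440.63 -320.8   245.  ] [ 441.76 -319.6   248.24]
0.0 [-0.16  0.06 -0.05] [-0. -0.] [ 432.44 -316.    245.  ]
0.05 [-0.1   0.06 -0.14] [-0.17 -0.29] [ 426.46 -312.49  236.46]
0.114 [-0.12  0.07 -0.19] [-0.21 -0.36] [ 419.31 -308.29  225.11]
0.177 [-0.11  0.06 -0.2 ] [-0.21 -0.36] [ 412.69 -304.41  213.24]
0.241 [-0.1   0.06 -0.21] [-0.21 -0.36] [ 406.62 -300.85  200.91]
0.305 [-0.09  0.05 -0.21] [-0.21 -0.36] [ 401.14 -297.63  188.13]
0.368 [-0.08  0.05 -0.22] [-0.21 -0.36] [ 396.27 -294.77  174.96]
0.432 [-0.07  0.04 -0.23] [-0.21 -0.36] [ 392.02 -292.28  161.44]
0.495 [-0.06  0.04 -0.23] [-0.21 -0.36] [ 388.43 -290.17  147.6 ]
0.559 [-0.05  0.03 -0.24] [-0.21 -0.36] [ 385.49 -288.45  133.49]
0.623 [-0.04  0.02 -0.24] [-0.21 -0.36] [ 383.24 -287.13  119.16]
0.686 [-0.03  0.02 -0.24] [-0.21 -0.36] [ 381.68 -286.21  104.65]
0.75 [-0.01  0.01 -0.24] [-0.21 -0.36] [ 380.82 -285.71   90.01]
```

```bash
python3 -m crank '[[[-0.16,0.07,-0.05,0,0,0,5],[-0.1,0.06,-0.14,-0.17,-0.29,0,5],[-0.12,0.07,-0.19,-0.21,-0.36,0,5],[-0.11,0.06,-0.2,-0.21,-0.36,0,5],[-0.1,0.06,-0.21,-0.21,-0.36,0,5],[-0.09,0.05,-0.21,-0.21,-0.36,0,5],[-0.08,0.05,-0.22,-0.21,-0.36,0,5],[0,0,0,0,0,0,5]]]'
python3 - <<'E'
from h import *
o=manip.get_obs();print(o['position'],o['ft_force'])
for n in['side','top']:
    p,d=manip.camera(n);cv2.imwrite(f'pics/{n}6.png',p);np.save(f'pics/{n}6.npy',d)
    a=cv2.resize(p[200:320,350:470] if n=='side' else p[150:250,390:490],(400,400),interpolation=cv2.INTER_CUBIC)
    b=a if n=='side' else np.hstack([b,a])
cv2.imwrite('pics/c6.png',b)
E
```

```text
clock: 7.35
position: [0.3955, -0.2942, 0.1747]
ee_rot: [0.863, 0.494, 0.053, 0.091]
ft_force: [0.9, 0.1, 0.0]
grip_width: 0.147
[ 0.3954623  -0.29415831  0.17474607] [0.89365749 0.11022645 0.01262287]
```

View pics/c6.png

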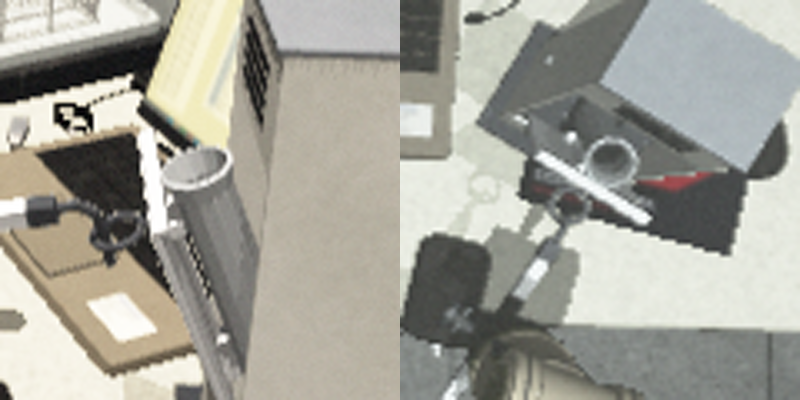

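```bash
python3 -m crank '[[[-0.07,0.04,-0.22,-0.21,-0.36,0,5],[-0.06,0.04,-0.23,-0.21,-0.36,0,5],[-0.05,0.03,-0.24,-0.21,-0.36,0,5],[-0.04,0.02,-0.24,-0.21,-0.36,0,5],[-0.03,0.02,-0.24,-0.21,-0.36,0,5],[0,0,0,0,0,0,5]]]'
python3 - <<'E'
from h import *
o=manip.get_obs();print(o['position'],o['ft_force'])
for n in['side','top']:
    p,d=manip.camera(n);cv2.imwrite(f'pics/{n}7.png',p);np.save(f'pics/{n}7.npy',d)
    a=cv2.resize(p[200:320,350:470] if n=='side' else p[150:250,390:490],(400,400),interpolation=cv2.INTER_CUBIC)
    b=a if n=='side' else np.hstack([b,a])
cv2.imwrite('pics/c7.png',b)
E
```

```text
clock: 8.2
position: [0.3809, -0.2856, 0.1046]
ee_rot: [0.851, 0.488, 0.097, 0.169]
ft_force: [-0.6, 0.1, -1.2]
grip_width: 0.15
[ 0.38087074 -0.28562607  0.10456914] [-0.58204061  0.13280581 -1.19510858]
```

View pics/c7.png

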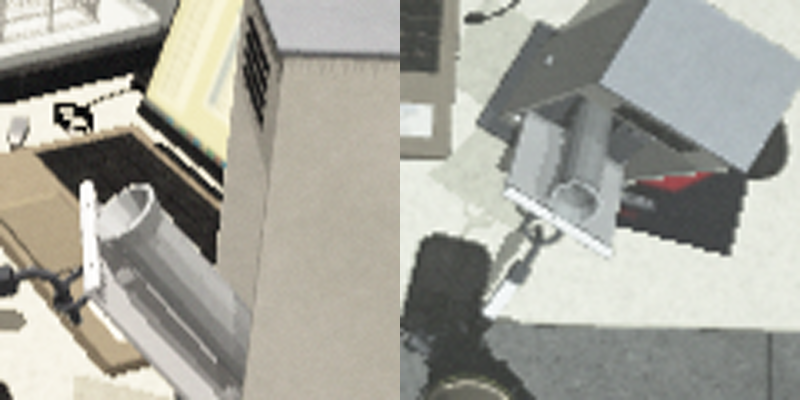

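```bash
python3 -m crank '[[[-0.03,0.02,-0.15,0,0,0,5],[-0.03,0.02,-0.1,0,0,0,5],[0,0,0,0,0,0,5]]]';python3 -m crank '[[[-0.05,0.03,-0.08,0,0,0,5],[0,0,0,0,0,0,5]]]';
python3 - <<'E'
from h import *
o=manip.get_obs();print(o['position'],o['ft_force'])
for n in['side','top']:
    p,d=manip.camera(n);cv2.imwrite(f'pics/{n}8.png',p);np.save(f'pics/{n}8.npy',d)
    a=cv2.resize(p[200:320,350:470] if n=='side' else p[150:250,390:490],(400,400),interpolation=cv2.INTER_CUBIC)
    b=a if n=='side' else np.hstack([b,a])
cv2.imwrite('pics/c8.png',b)
E
```

```text
clock: 8.68
position: [0.3824, -0.2856, 0.0938]
ee_rot: [0.85, 0.487, 0.101, 0.174]
ft_force: [11.2, -7.5, 7.1]
grip_width: 0.146
clock: 8.93
position: [0.3828, -0.2855, 0.0919]
ee_rot: [0.849, 0.487, 0.103, 0.177]
ft_force: [19.9, -12.6, 11.0]
grip_width: 0.148
[ 0.38279702 -0.2855209   0.09190791] [ 19.94980273 -12.58048648  11.04115458]
```

View pics/c8.png

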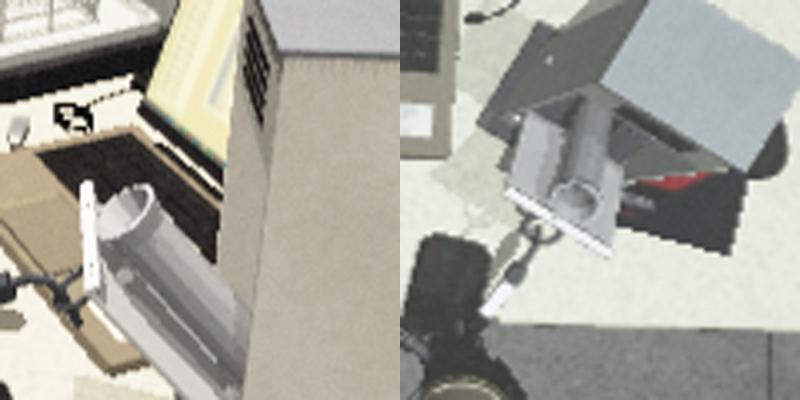

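```bash
python3 -m crank '[[[0.08,-0.05,0.18,0,0,0,5],[0.03,-0.02,0.1,0,0,0,5],[-0.08,0.05,0.24,0,0,0,5],[-0.1,0.06,0.3,0,0,0,5],[-0.1,0.06,0.3,0,0,0,5],[0,0,0,0,0,0,5]]]'
python3 - <<'E'
from h import *
o=manip.get_obs();print(o['position'],o['ft_force'])
for n in['side','top']:
    p,d=manip.camera(n);cv2.imwrite(f'pics/{n}9.png',p);np.save(f'pics/{n}9.npy',d)
    a=cv2.resize(p[200:320,350:470] if n=='side' else p[150:250,390:490],(400,400),interpolation=cv2.INTER_CUBIC)
    b=a if n=='side' else np.hstack([b,a])
cv2.imwrite('pics/c9.png',b)
E
```

```text
clock: 9.78
position: [0.3643, -0.2751, 0.1525]
ee_rot: [0.851, 0.488, 0.098, 0.169]
ft_force: [-0.3, 0.3, -0.7]
grip_width: 0.151
[ 0.36432174 -0.27511871  0.15249874] [-0.25521653  0.33517187 -0.73176637]
```

View pics/c9.png

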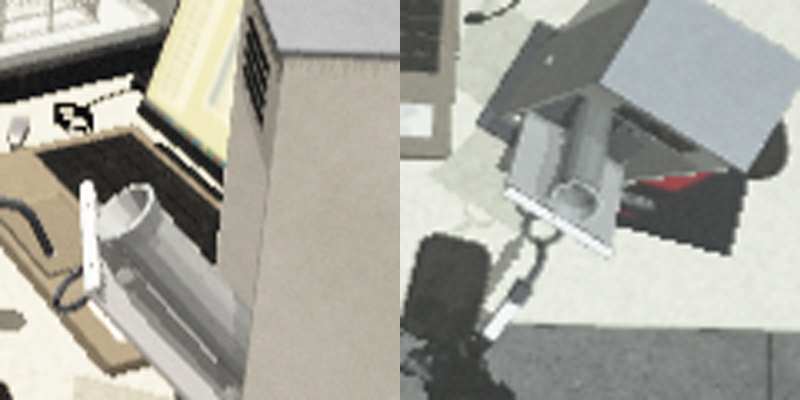

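```bash
python3 -m crank '[[[-0.1,0.06,0.4,0.3,0.5,0,5],[-0.1,0.06,0.5,0.4,0.7,0,5],[0,0.05,0.5,0.4,0.7,0,5],[0,0.1,0.5,0.4,0.7,0,5],[0,0.2,0.5,0.4,0.7,0,5],[0,0.4,0.5,0.37,0.59,0,5],[0.1,0.8,0.06,0,0,-0.4,5],[0.2,0.9,0,0,0,-0.5,5]]]'
python3 -m crank '[[[0.2,0.9,0,0,0,-0.5,5],[0.2,0.9,0,0,0,-0.5,5],[0.2,0.9,0,0,0,-0.5,5],[0.2,0.9,0,0,0,-0.4,5],[0.2,0.9,0,0,0,0,5],[0.2,0.9,0,0,0,0,5],[0.2,0.9,0,0,0,0,5],[0.2,0.9,0,0,0,0,5]]]'
python3 -m crank '[[[0.1,0.6,0,0,0,0,5],[0,0,0,0,0,0,5]]]'
```

```text
clock: 10.88
position: [0.3708, -0.1199, 0.3291]
ee_rot: [0.887, 0.462, -0.0, -0.0]
ft_force: [0.4, -0.6, -0.2]
grip_width: 0.147
clock: 11.88
position: [0.4669, 0.3129, 0.328]
ee_rot: [0.922, 0.388, -0.001, 0.001]
ft_force: [1.1, -0.8, -0.6]
grip_width: 0.148
clock: 12.12
position: [0.4716, 0.3502, 0.3267]
ee_rot: [0.921, 0.39, -0.002, 0.001]
ft_force: [0.4, -1.3, -1.5]
grip_width: 0.151
```

```bash
python3 -m crank '[[[-0.25,-0.47,-0.2,0,0,0,5],[0,0,-0.9,0,0,0,5],[0,0,-0.9,0,0,0,5],[0,0,-0.9,0,0,0,5],[0,0,-0.4,0,0,0,5],[0,0,0,0,0,0,5]]]'
python3 - <<'E'
from h import *
o=manip.get_obs();p,d=manip.camera('wrist');cv2.imwrite('pics/w10.png',p);print(o['position'],o['ee_rot'])
p,d=manip.camera('side');cv2.imwrite('pics/s10.png',cv2.resize(p[150:250,220:320],(600,600),interpolation=cv2.INTER_CUBIC))
E
```

```text
clock: 12.88
position: [0.4564, 0.3172, 0.1292]
ee_rot: [0.922, 0.388, -0.002, 0.001]
ft_force: [0.6, 0.2, -0.2]
grip_width: 0.15
[0.45644372 0.31715948 0.12922411] [ 0.92177467  0.38771821 -0.00220913  0.0010824 ]
```

View pics/w10.png

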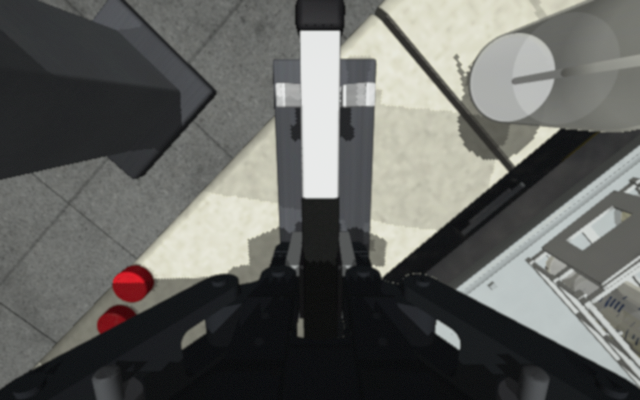

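View pics/s10.png

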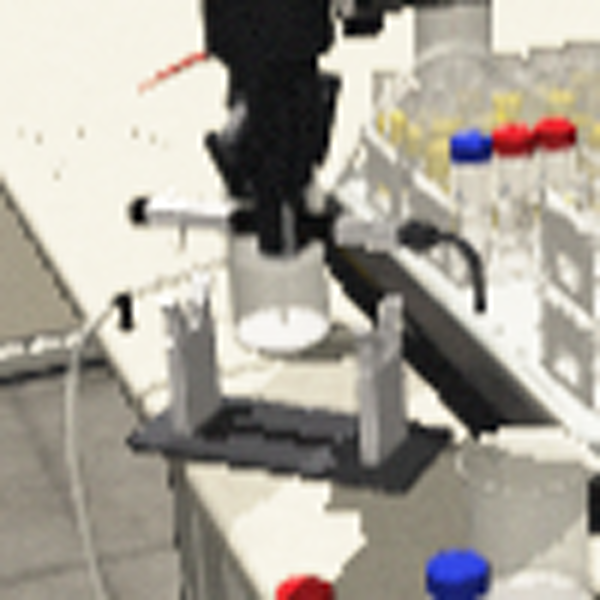

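```bash
python3 -m crank '[[[0,0.073,0,0,0,0,5],[0,0,-0.3,0,0,0,5],[0,0,-0.3,0,0,0,5],[0,0,-0.25,0,0,0,5],[0,0,0,0,0,0,5]]]'; python3 -m crank '[[[0,0,-0.15,0,0,0,5],[0,0,-0.14,0,0,0,5],[0,0,0,0,0,0,5]]]'
python3 - <<'E'
from h import *
o=manip.get_obs();p,d=manip.camera('wrist');cv2.imwrite('pics/w11.png',p);print(o['position'],o['ee_rot'])
p,d=manip.camera('side');cv2.imwrite('pics/s11.png',cv2.resize(p[150:250,220:320],(600,600),interpolation=cv2.INTER_CUBIC))
E
```

```text
clock: 13.6
position: [0.4565, 0.3225, 0.0789]
ee_rot: [0.922, 0.388, -0.001, 0.0]
ft_force: [-0.6, -0.4, -0.7]
grip_width: 0.146
clock: 13.98
position: [0.4582, 0.3239, 0.0657]
ee_rot: [0.921, 0.388, 0.001, -0.0]
ft_force: [-7.5, -5.4, 19.9]
grip_width: 0.145
[0.45823162 0.32392111 0.06572275] [ 9.21463393e-01  3.88463169e-01  1.23529508e-03 -2.38553413e-04]
```

View pics/w11.png

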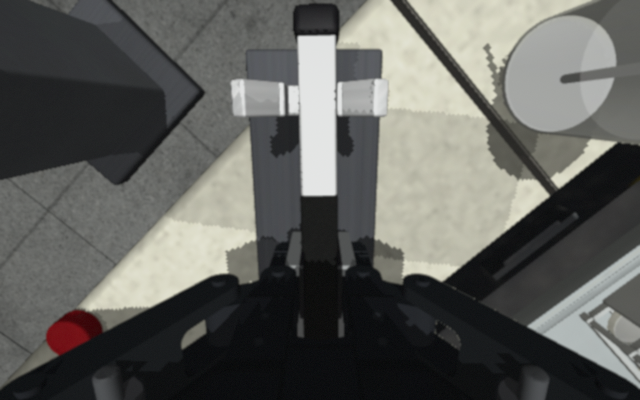

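View pics/s11.png

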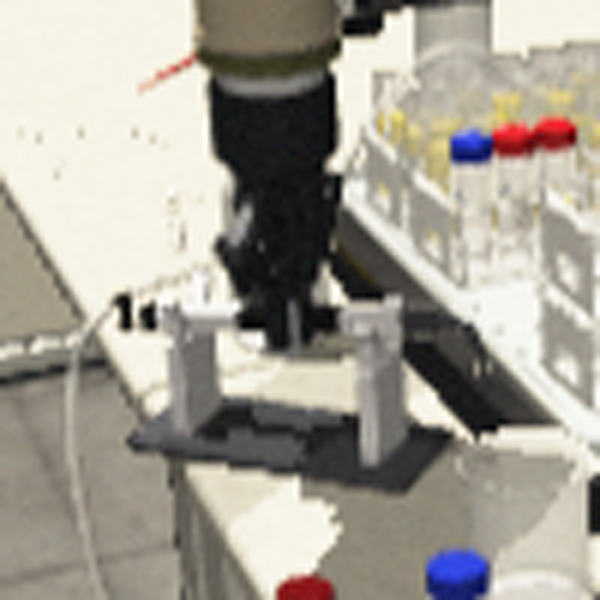

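```bash
python3 -m crank '[[[0,0,0.2,0,0,0,5],[-0.04,-0.05,0,0,0,0,5],[0,0,0,0,0,0,5]]]'
python3 - <<'E'
from h import *
o=manip.get_obs();p,d=manip.camera('wrist');cv2.imwrite('pics/w12.png',p[:300]);print(o['position'],o['ee_rot'],o['ft_force'])
E
```

```text
clock: 14.45
position: [0.4548, 0.32, 0.0751]
ee_rot: [0.922, 0.388, -0.0, 0.0]
ft_force: [-0.2, 0.1, -1.2]
grip_width: 0.145
[0.45477019 0.31997443 0.07506984] [ 9.21665341e-01  3.87985813e-01 -8.97129256e-05  1.85320066e-05] [-0.16868362  0.07225829 -1.24642561]
```

View pics/w12.png

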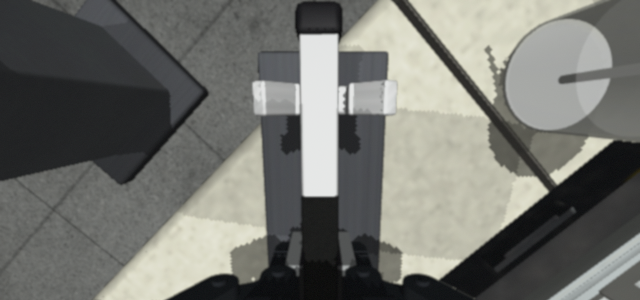

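```bash
python3 -m crank '[[[0.022,0.022,0,0,0,0,5],[0,0,-0.14,0,0,0,5],[0,0,-0.1,0,0,0,5],[0,0,0,0,0,0,5]]]'
python3 - <<'E'
from h import *
o=manip.get_obs();p,d=manip.camera('wrist');cv2.imwrite('pics/w13.png',p[:300]);print(o['position'],o['ee_rot'],o['ft_force'])
E
```

```text
clock: 15.0
position: [0.4566, 0.3215, 0.0609]
ee_rot: [0.922, 0.388, 0.0, -0.0]
ft_force: [-0.3, -2.9, 7.4]
grip_width: 0.147
[0.45663687 0.3215346  0.06086142] [ 9.21698431e-01  3.87907190e-01  1.17170424e-04 -6.21685035e-06] [-0.29293288 -2.93507267  7.42346464]
```

View pics/w13.png

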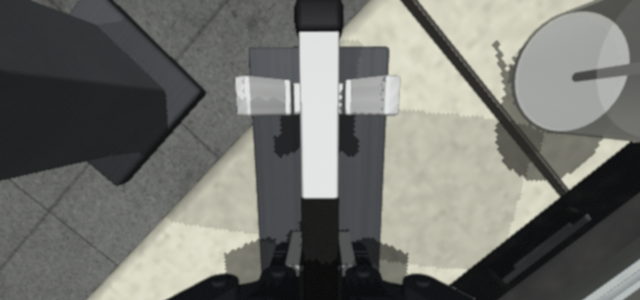

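```bash
python3 -m crank '[[[0,0,-0.04,0,0,0,5],[0,0,0,0,0,0,5]]]'; python3 -m crank '[[[0,0,0,0,0,0,25],[0,0,0,0,0,0,45],[0,0,0,0,0,0,45],[0,0,0.3,0,0,0,45],[0,0,0.8,0,0,0,45],[0,0,0.9,0,0,0,60],[0,0,0.9,0,0,0,60],[0,0,0,0,0,0,60]]]'
python3 - <<'E'
from h import *
np.set_printoptions(precision=4,suppress=True)
o=manip.get_obs();p,d=manip.camera('wrist');cv2.imwrite('pics/w14.png',p);print(o['position'],o['ee_rot'],o['ft_force'])
W=cam('wrist',o);P=cloud(W,d)
ax=np.array([.716,-.698]);n=np.array([.698,.716]);O=np.array([.4568,.3192])
xy=P[...,:2]-O;t=xy@ax;l=xy@n
for a,b in[(-.095,-.08),(-.055,-.04),(-.03,0),(0,.03),(.04,.055),(.08,.093)]:
    m=(t>a)&(t<b)&(abs(l)<.02)&(P[...,2]>.06)&(P[...,2]<.11);q=P[m];print(a,len(q),np.median(q[:,2]) if len(q) else 0,np.median(l[m]) if len(q) else 0)
p,d=manip.camera('side');cv2.imwrite('pics/s14.png',cv2.resize(p[150:250,220:320],(600,600),interpolation=cv2.INTER_CUBIC))
E
```

```text
clock: 15.3
position: [0.4569, 0.3215, 0.0589]
ee_rot: [0.922, 0.388, 0.0, 0.0]
ft_force: [-0.2, -3.6, 9.0]
grip_width: 0.146
clock: 16.3
position: [0.4581, 0.323, 0.2386]
ee_rot: [0.922, 0.388, 0.004, -0.001]
ft_force: [-0.1, 0.0, -0.3]
grip_width: 0.703
[0.4581 0.323  0.2386] [ 0.9216  0.388   0.0045 -0.0014] [-0.0517  0.0485 -0.2882]
-0.095 295 0.08342635008187849 0.0011927559001796097
-0.055 272 0.08310164634691508 0.0014401966838574795
-0.03 509 0.08356299788817079 0.0009071007107141581
0 453 0.08359276804113647 0.001660115291142208
0.04 517 0.08285449041592241 -0.0003913604190244139
0.08 171 0.08413840519436111 0.0013974829938110638
```

View pics/w14.png

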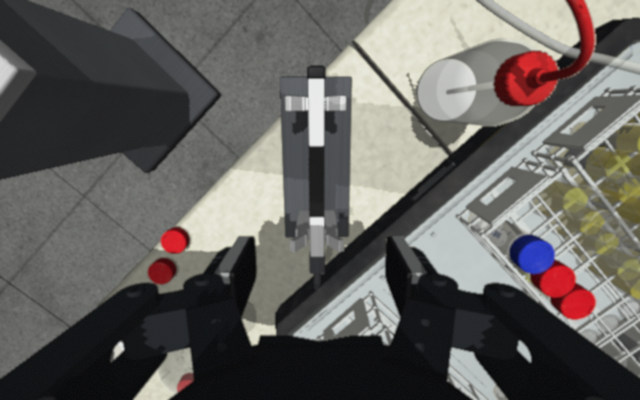

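View pics/s14.png

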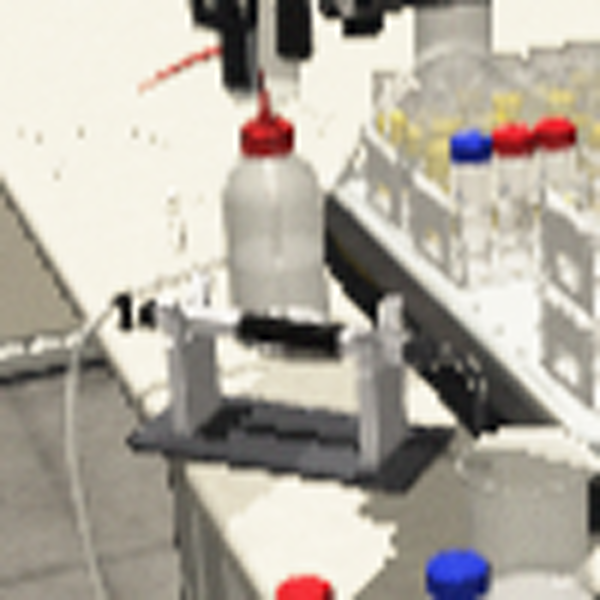

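```bash
python3 -m crank '[[[0,-0.5,0.2,0,0,0.4,60],[-0.1,-0.9,0.1,0,0,0.4,60],[-0.1,-0.9,0,0,0,0.4,60],[-0.1,-0.9,0,0,0,0.4,60],[-0.1,-0.9,0,0,0,0.4,60],[-0.1,-0.9,0,0,0,0.4,60],[0,-0.9,0,0,0,0.4,60],[0,-0.8,0,0,0,0,60]]]';python3 -m crank '[[[0,0,0,0,0,0,60]]]'
python3 - <<'E'
from h import *
o=manip.get_obs();p,d=manip.camera('wrist');cv2.imwrite('pics/w15.png',p);np.savez('pics/w15.npz',d=d,pos=o['position'],q=o['ee_rot']);print(o['position'],o['ee_rot'],o['ft_force'])
for n in['side','top']:
    p,d=manip.camera(n);cv2.imwrite(f'pics/{n}15.png',p);np.save(f'pics/{n}15.npy',d)
E
```

```text
clock: 17.4
position: [0.4252, -0.0822, 0.2497]
ee_rot: [0.867, 0.498, -0.001, -0.0]
ft_force: [1.0, 0.5, 0.1]
grip_width: 0.7
clock: 17.52
position: [0.4252, -0.0836, 0.2497]
ee_rot: [0.869, 0.495, -0.001, -0.0]
ft_force: [-0.4, -0.1, -0.5]
grip_width: 0.703
[ 0.42522968 -0.0836193   0.24974963] [ 8.68919897e-01  4.94952105e-01 -7.09546502e-04 -3.49399269e-04] [-0.39365472 -0.1327493  -0.46251867]
```

View pics/w15.png

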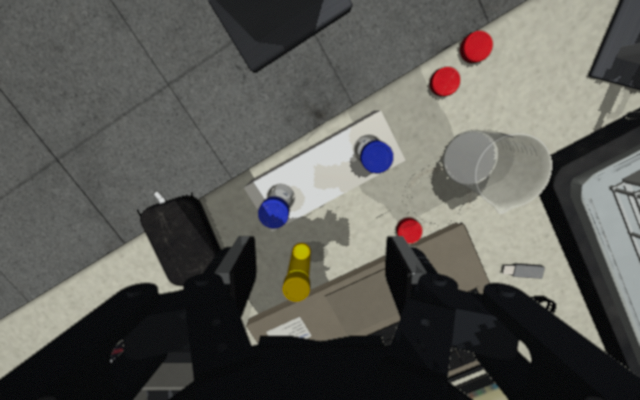

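View pics/top15.png

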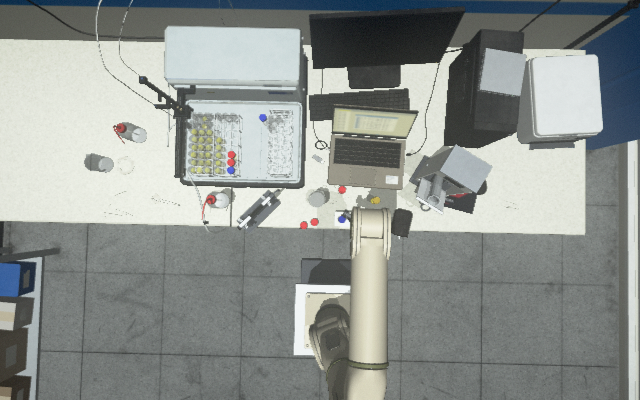

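```bash
python3 - <<'E'
from h import *
np.set_printoptions(precision=4,suppress=True,linewidth=220)
f=np.load('pics/w15.npz');W=cam('wrist',dict(position=f['pos'],ee_rot=f['q']))
p=cv2.imread('pics/w15.png');hsv=cv2.cvtColor(p,cv2.COLOR_BGR2HSV);P=cloud(W,f['d'])
m=((hsv[...,0]>105)&(hsv[...,0]<130)&(hsv[...,1]>150)).astype(np.uint8)
n,l,st,c=cv2.connectedComponentsWithStats(m)
for i in range(1,n):
    if st[i,4]>200:
        q=P[l==i]; zt=np.percentile(q[:,2],70); t=q[abs(q[:,2]-.105)<.004]
        print(c[i],st[i],'ztop',zt,cv2.minEnclosingCircle((t[:,:2]*1000).astype(np.float32)),np.median(t[:,:2],0))
T=cam('top');S=cam('side')
a=cv2.imread('pics/top15.png');b=cv2.imread('pics/side15.png')
cv2.imwrite('pics/c15.png',np.hstack([cv2.resize(b[225:275,365:415],(400,400),interpolation=cv2.INTER_CUBIC),cv2.resize(a[180:220,410:450],(400,400),interpolation=cv2.INTER_CUBIC)]))
yaw=np.radians(-30.4);s=np.array([np.cos(yaw),np.sin(yaw)]);E=np.array([.5475,-.3835])
def hp(x,y,z,th=.7):
    c,S_=np.cos(th),np.sin(th); X=x*c-z*S_;Z=.1+x*S_+z*c
    return np.r_[E+s*(X+.086)+np.array([-s[1],s[0]])*y,Z]
M=hp(-.026,0,.170);print('mouth',M,'dir',hp(-.026,0,.27)-M)
g=lambda q:(q-[365,225]+.5)*8-.5
h=lambda q:(q-[410,180]+.5)*10-.5
for an in range(0,360,45):
    r=.0195;pt=hp(-.026+r*np.cos(np.radians(an)),r*np.sin(np.radians(an)),.17)
    print(an,g(proj(S,pt)),h(proj(T,pt)))
print('panel corners',[ (g(proj(S,hp(-.06,y,.172))),h(proj(T,hp(-.06,y,.172)))) for y in(-.058,.058)])
E
```

```text
[376.1203 156.4993] [361 141  31  31 765] ztop 0.10430413359418292 ((429.947998046875, -27.846839904785156), 14.234334945678711) [ 0.4296 -0.0282]
[273.3462 212.3062] [259 197  29  31 699] ztop 0.10433777156197246 ((427.25213623046875, -136.8529815673828), 14.180909156799316) [ 0.4272 -0.1364]
mouth [ 0.5101 -0.3615  0.2133] dir [-0.0556  0.0326  0.0765]
0 [239.4795 270.9499] [271.0323 173.406 ]
45 [217.6475 253.5959] [229.4909 164.1408]
90 [173.8215 268.7932] [194.279 181.265]
135 [132.9708 307.1489] [185.9057 214.3438]
180 [117.7863 347.3942] [208.7929 244.069 ]
225 [137.8123 366.4981] [249.6459 253.4263]
270 [182.6173 352.0482] [285.0158 236.8718]
315 [225.2747 311.9417] [294.0775 203.7011]
panel corners [(array([ 75.0525, 504.8851]), array([318.665, 354.241])), (array([ 63.4908, 251.8086]), array([ 52.7984, 191.0955]))]
```

View pics/c15.png

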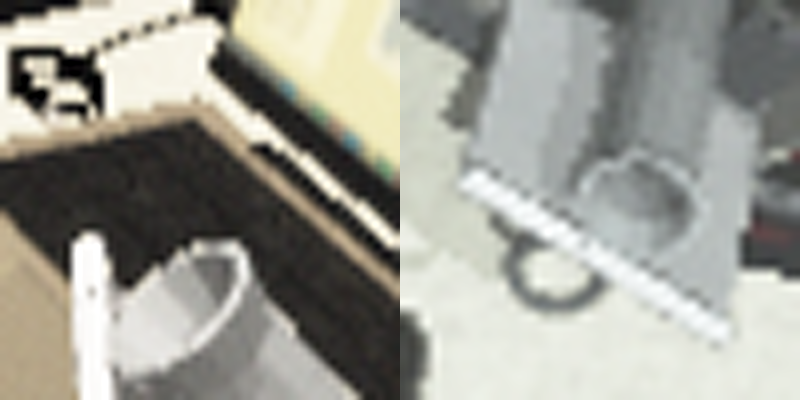

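```bash
python3 -m crank '[[[0.04,-0.88,0,0,0,0,55],[0,0,-0.6,0,0,0,55],[0,0,-0.9,0,0,0,55],[0,0,-0.9,0,0,0,55],[0,0,-0.48,0,0,0,55],[0,0,0,0,0,0,20],[0,0,0,0,0,0,20],[0,0,0,0,0,0,20]]]' 40
python3 - <<'E'
from h import *
o=manip.get_obs();p,d=manip.camera('wrist');cv2.imwrite('pics/w16.png',p);print(o['position'],o['ee_rot'],o['grip_width']*85.4)
E
```

```text
clock: 18.68
position: [0.4292, -0.133, 0.0788]
ee_rot: [0.867, 0.498, 0.001, 0.0]
ft_force: [-1.9, -0.6, -0.4]
grip_width: 0.296
[ 0.42919524 -0.13301803  0.07880474] [8.67342685e-01 4.97711000e-01 6.23338944e-04 1.93950220e-04] 25.26731060904459
```

View pics/w16.png

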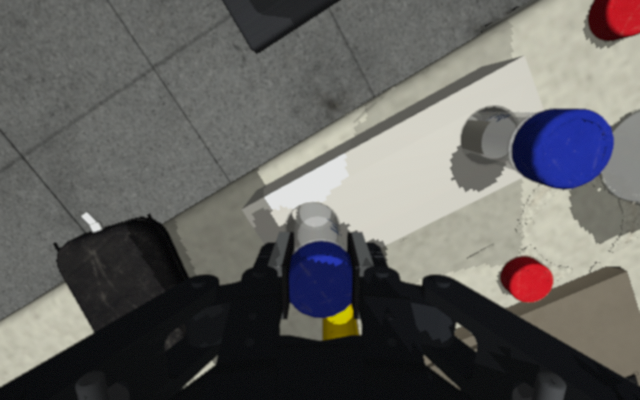

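```bash
python3 -m crank '[[[0,0,0.5,0,0,0,20],[0,0,0.9,0,0,0,20],[0,0,0.9,0,0,0,20],[0,-0.3,0.9,-0.45,-0.77,0,20],[0,-0.4,0.9,-0.45,-0.77,0,20],[0,-0.5,0,-0.45,-0.77,0,20],[0,-0.5,0,-0.45,-0.77,0,20],[0,-0.5,0,-0.45,-0.77,0,20]]]' 40
python3 -m crank '[[[0,-0.4,0,-0.45,-0.77,0,20],[0,-0.4,0,-0.45,-0.77,0,20],[0,0,0,-0.45,-0.77,0,20],[0,0,0,-0.46,-0.76,0,20],[0,0,0,0,0,0,20]]]'
cat >> h.py <<'E'
yaw=np.radians(-30.4);s=np.array([np.cos(yaw),np.sin(yaw),0])
u=np.array([-.644218*s[0],-.644218*s[1],.764842]);M=np.array([.5108,-.361,.2138])
def rel(p):  # along axis out, along hatch x, y
    d=p-M; ax=np.array([.764842*s[0],.764842*s[1],.644218]); ay=np.array([-s[1],s[0],0])
    return np.array([d@u,d@ax,d@ay])*1000
E
python3 - <<'E'
from h import *
np.set_printoptions(precision=4,suppress=True,linewidth=220)
o=manip.get_obs();Rm=R.from_quat(o['ee_rot']).as_matrix();print(o['position'],'z',Rm[:,2],'want',-u,'x',Rm[:,0],'rel',rel(o['position']))
Rt=np.stack([[-s[1],s[0],0],np.cross(-u,[-s[1],s[0],0]),-u],1)
print('turn needed units',np.degrees(R.from_matrix(Rt@Rm.T).as_rotvec())/5)
print('shift to standoff units',(M+.146*u-o['position'])/.06)
for n in['side','top','wrist']:
    p,d=manip.camera(n);cv2.imwrite(f'pics/{n}17.png',p)
    if n!='wrist':
        a=cv2.resize(p[190:290,340:440] if n=='side' else p[160:230,390:460],(400,400),interpolation=cv2.INTER_CUBIC)
        b=a if n=='side' else np.hstack([b,a])
cv2.imwrite('pics/c17.png',b)
E
```

```text
clock: 19.73
position: [0.4288, -0.2662, 0.3251]
ee_rot: [0.851, 0.488, 0.098, 0.169]
ft_force: [-0.9, -0.5, -0.9]
grip_width: 0.29
clock: 20.35
position: [0.4271, -0.314, 0.3238]
ee_rot: [0.815, 0.466, 0.17, 0.298]
ft_force: [0.2, -0.4, -0.2]
grip_width: 0.289
[ 0.4271 -0.314   0.3238] z [ 0.555  -0.3274 -0.7647] want [ 0.5556 -0.326  -0.7648] x [ 0.5075  0.8617 -0.0006] rel [145.9647  -2.5129  -1.8464]
turn needed units [ 0.0077 -0.001   0.0192]
shift to standoff units [0.0429 0.0105 0.0274]
```

View pics/c17.png

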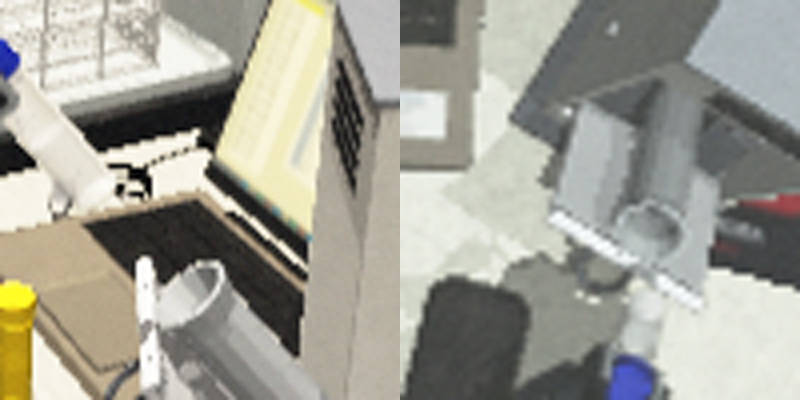

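View pics/wrist17.png

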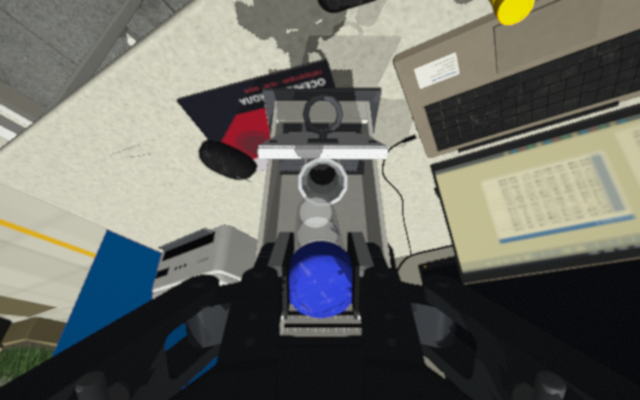

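```bash
python3 -m crank '[[[0.053,0.027,0.027,0,0,0,20],[0.278,-0.163,-0.382,0,0,0,20],[0.278,-0.163,-0.382,0,0,0,20],[0.11,-0.065,-0.153,0,0,0,20],[0,0,0,0,0,0,20]]]'
python3 - <<'E'
from h import *
np.set_printoptions(precision=4,suppress=True,linewidth=220)
o=manip.get_obs();print(o['position'],'rel',rel(o['position']),o['ft_force'])
for n in['side','top','wrist']:
    p,d=manip.camera(n);cv2.imwrite(f'pics/{n}18.png',p)
    a=cv2.resize(p[200:280,360:440] if n=='side' else p[160:230,390:460] if n=='top' else p[100:340,200:440],(266,400) if 0 else (266,266),interpolation=cv2.INTER_CUBIC)
    b=a if n=='side' else np.hstack([b,a])
cv2.imwrite('pics/c18.png',b)
E
```

```text
clock: 21.12
position: [0.4722, -0.3345, 0.27]
ee_rot: [0.815, 0.468, 0.17, 0.297]
ft_force: [-0.6, -0.9, -0.4]
grip_width: 0.296
[ 0.4722 -0.3345  0.27  ] rel [73.0575  0.4928  3.3366] [-0.6093 -0.8708 -0.3939]
```

View pics/c18.png

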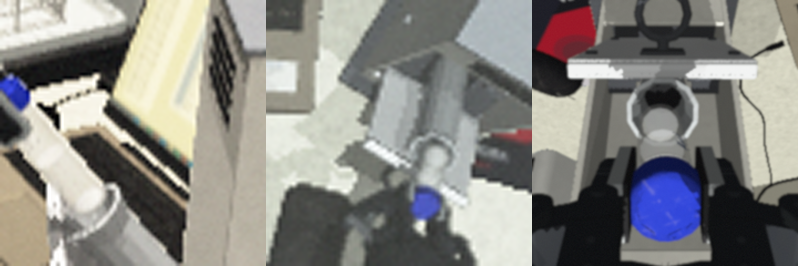

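```bash
python3 -m crank '[[[0.11,-0.065,-0.153,0,0,0,20],[0.11,-0.065,-0.153,0,0,0,20],[0,0,0,0,0,0,20]]]'
python3 - <<'E'
from h import *
o=manip.get_obs();print('rel',rel(o['position']),o['ft_force'],o['ft_force']@u)
E
python3 -m crank '[[[0.08,-0.047,-0.11,0,0,0,20],[0,0,0,0,0,0,20]]]'
python3 - <<'E'
from h import *
o=manip.get_obs();print('rel',rel(o['position']),o['ft_force'],o['ft_force']@u)
for n in['side','top','wrist']:
    p,d=manip.camera(n);cv2.imwrite(f'pics/{n}19.png',p)
    a=cv2.resize(p[200:280,360:440] if n=='side' else p[160:230,390:460] if n=='top' else p[100:340,200:440],(266,266),interpolation=cv2.INTER_CUBIC)
    b=a if n=='side' else np.hstack([b,a])
cv2.imwrite('pics/c19.png',b)
E
```

```text
clock: 21.65
position: [0.4849, -0.3427, 0.2505]
ee_rot: [0.815, 0.468, 0.169, 0.297]
ft_force: [-0.2, 1.2, -1.1]
grip_width: 0.292
rel [48.41284567 -0.48792293  2.66070379] [-0.16242446  1.20598121 -1.10266641] -0.3599698213092118
clock: 21.9
position: [0.4897, -0.3455, 0.2445]
ee_rot: [0.815, 0.468, 0.17, 0.297]
ft_force: [-0.1, 1.7, -2.8]
grip_width: 0.292
rel [40.20271268 -0.13923017  2.6896727 ] [-0.06062537  1.65368137 -2.84869787] -1.6060238678693695
```

View pics/c19.png

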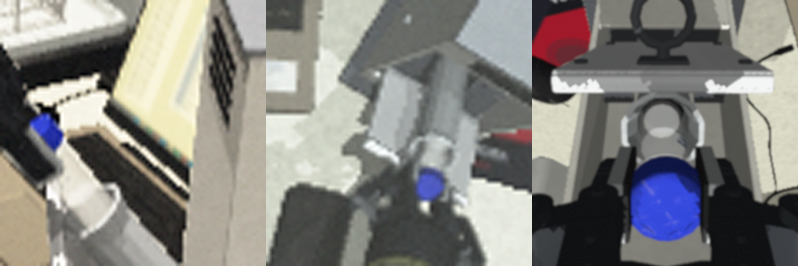

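```bash
python3 -m crank '[[[0.08,-0.047,-0.11,0,0,0,20],[0.08,-0.047,-0.11,0,0,0,20],[0.06,-0.035,-0.083,0,0,0,20],[0,0,0,0,0,0,20]]]'
python3 - <<'E'
from h import *
o=manip.get_obs();print('rel',rel(o['position']),o['ft_force'],o['ft_force']@u)
for n in['side','top','wrist']:
    p,d=manip.camera(n);cv2.imwrite(f'pics/{n}20.png',p)
    a=cv2.resize(p[200:280,360:440] if n=='side' else p[160:230,390:460] if n=='top' else p[100:340,200:440],(266,266),interpolation=cv2.INTER_CUBIC)
    b=a if n=='side' else np.hstack([b,a])
cv2.imwrite('pics/c20.png',b)
E
```

```text
clock: 22.55
position: [0.503, -0.3536, 0.2264]
ee_rot: [0.815, 0.468, 0.17, 0.297]
ft_force: [-0.8, -0.1, -4.1]
grip_width: 0.29
rel [16.38695497  0.05728544  2.43243608] [-0.82860045 -0.09211349 -4.12997487] -2.72839765992162
```

View pics/c20.png

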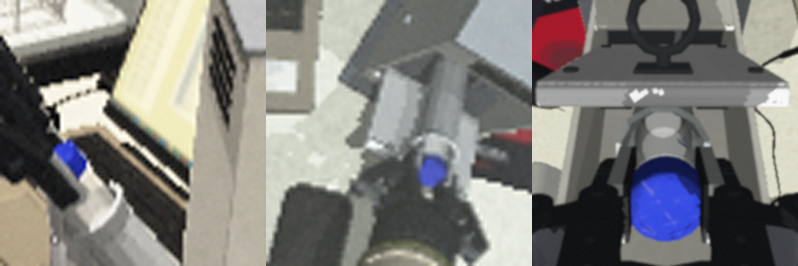

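```bash
python3 -m crank '[[[0,0,0,0,0,0,45],[0,0,0,0,0,0,45],[-0.14,0.08,0.19,0,0,0,45],[-0.278,0.163,0.382,0,0,0,45],[-0.17,0.1,0.23,0,0,0,0],[-0.017,-0.029,0,0,0,0,0],[0,0,0,0,0,0,0],[0,0,0,0,0,0,0]]]'
python3 - <<'E'
from h import *
o=manip.get_obs();print('rel',rel(o['position']),o['ft_force'],o['ft_force']@u,o['grip_width'])
for n in['side','top','wrist']:
    p,d=manip.camera(n);cv2.imwrite(f'pics/{n}21.png',p)
    a=cv2.resize(p[200:280,360:440] if n=='side' else p[160:230,390:460] if n=='top' else p[100:340,200:440],(266,266),interpolation=cv2.INTER_CUBIC)
    b=a if n=='side' else np.hstack([b,a])
cv2.imwrite('pics/c21.png',b)
E
```

```text
clock: 23.7
position: [0.4668, -0.3345, 0.2745]
ee_rot: [0.815, 0.468, 0.17, 0.297]
ft_force: [-0.1, -0.3, 0.3]
grip_width: 0.0
rel [79.49574402 -0.13377576  0.57612301] [-0.07550675 -0.3118259   0.32588054] 0.18954819901443226 0.00048548601908320386
```

View pics/c21.png

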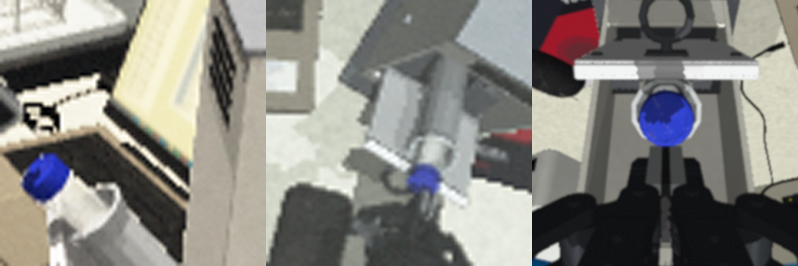

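```bash
python3 -m crank '[[[0.25,-0.147,-0.344,0,0,0,0],[0.08,-0.047,-0.11,0,0,0,0],[0.08,-0.047,-0.11,0,0,0,0],[0.08,-0.047,-0.11,0,0,0,0],[0.08,-0.047,-0.11,0,0,0,0],[0,0,0,0,0,0,0]]]'
python3 - <<'E'
from h import *
o=manip.get_obs();print('rel',rel(o['position']),o['ft_force'],o['ft_force']@u,o['grip_width'])
for n in['side','top','wrist']:
    p,d=manip.camera(n);cv2.imwrite(f'pics/{n}22.png',p)
    a=cv2.resize(p[200:280,360:440] if n=='side' else p[160:230,390:460] if n=='top' else p[100:340,200:440],(266,266),interpolation=cv2.INTER_CUBIC)
    b=a if n=='side' else np.hstack([b,a])
cv2.imwrite('pics/c22.png',b)
E
```

```text
clock: 24.6
position: [0.5011, -0.3546, 0.2281]
ee_rot: [0.815, 0.468, 0.17, 0.298]
ft_force: [-0.3, -0.6, -0.1]
grip_width: -0.0
rel [18.37844324  0.30766465  0.60995925] [-0.26956389 -0.5947448  -0.1175776 ] -0.134030430314608 -0.0003406077528371646
```

View pics/c22.png

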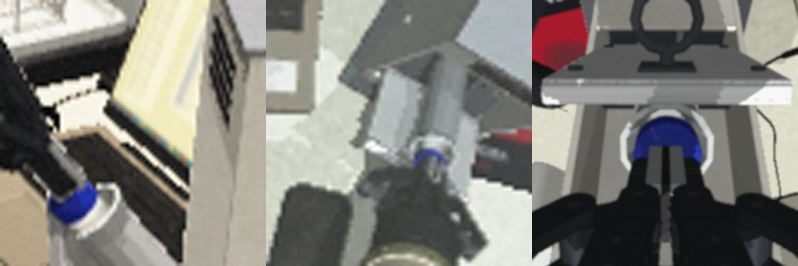

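```bash
python3 -m crank '[[[0.08,-0.047,-0.11,0,0,0,0],[0.08,-0.047,-0.11,0,0,0,0],[0,0,0,0,0,0,0]]]'
python3 - <<'E'
from h import *
o=manip.get_obs();print('rel',rel(o['position']),o['ft_force'],o['ft_force']@u,o['grip_width'])
for n in['side','top','wrist']:
    p,d=manip.camera(n);cv2.imwrite(f'pics/{n}23.png',p)
    a=cv2.resize(p[200:280,360:440] if n=='side' else p[160:230,390:460] if n=='top' else p[100:340,200:440],(266,266),interpolation=cv2.INTER_CUBIC)
    b=a if n=='side' else np.hstack([b,a])
cv2.imwrite('pics/c23.png',b)
E
```

```text
clock: 25.12
position: [0.5105, -0.3602, 0.2141]
ee_rot: [0.815, 0.468, 0.17, 0.297]
ft_force: [0.4, 0.4, 1.2]
grip_width: 0.003
rel [ 0.64837909 -0.32748193  0.53512966] [0.35436302 0.39266163 1.17300668] 0.8282702242924248 0.002748168184636642
```

View pics/c23.png

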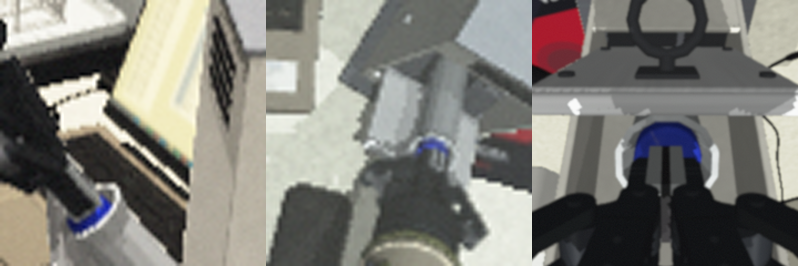

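```bash
python3 -m crank '[[[0.04,-0.023,-0.055,0,0,0,0],[0,0,0,0,0,0,0],[-0.27,0.16,0.37,0,0,0,0],[-0.4,0.24,0.55,0,0,0,0],[-0.4,0.24,0.55,0,0,0,0],[-0.3,0.18,0.41,0.45,0.77,0,30],[0,0.5,0,0.45,0.77,0,55],[0,0.6,0,0.45,0.77,0,55]]]'
python3 -m crank '[[[0,0.7,0,0.45,0.77,0,55],[0,0.7,0,0.45,0.77,0,55],[0,0.7,-0.3,0.45,0.77,0,55],[0,0.7,-0.4,0.45,0.77,0,55],[0,0.5,-0.4,0.45,0.77,0,55],[0,0.2,-0.3,0.46,0.76,0,55],[0,0,0,0,0,0,55]]]'
python3 - <<'E'
from h import *
np.set_printoptions(precision=4,suppress=True)
o=manip.get_obs();print(o['position'],o['ee_rot'])
for n in['wrist','side']:
    p,d=manip.camera(n);cv2.imwrite(f'pics/{n}24.png',p)
    if n=='wrist':
        W=cam('wrist',o);P=cloud(W,d);hsv=cv2.cvtColor(p,cv2.COLOR_BGR2HSV)
        m=((hsv[...,0]>105)&(hsv[...,0]<130)&(hsv[...,1]>150)).astype(np.uint8)
        N,l,st,c=cv2.connectedComponentsWithStats(m)
        for i in range(1,N):
            if st[i,4]>200:
                q=P[l==i];t=q[abs(q[:,2]-.105)<.004];print(c[i],cv2.minEnclosingCircle((t[:,:2]*1000).astype(np.float32)),np.median(t,0)) if len(t) else 0
E
```

```text
clock: 26.28
position: [0.4303, -0.2459, 0.3253]
ee_rot: [0.844, 0.484, 0.115, 0.2]
ft_force: [0.9, -0.0, 0.3]
grip_width: 0.631
clock: 27.15
position: [0.4305, -0.0364, 0.2392]
ee_rot: [0.867, 0.498, -0.001, -0.001]
ft_force: [-0.7, -0.6, 0.5]
grip_width: 0.647
[ 0.4305 -0.0364  0.2392] [ 0.8672  0.498  -0.0014 -0.0005]
[328.8403 180.3283] ((430.03753662109375, -27.5302791595459), 14.258612632751465) [ 0.4297 -0.0277  0.1039]
```

View pics/wrist24.png

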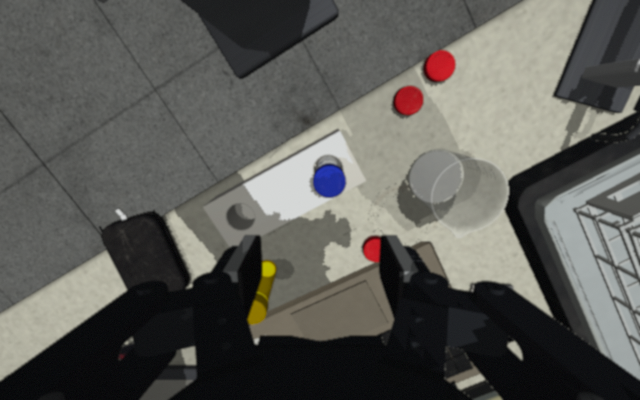

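View pics/side24.png

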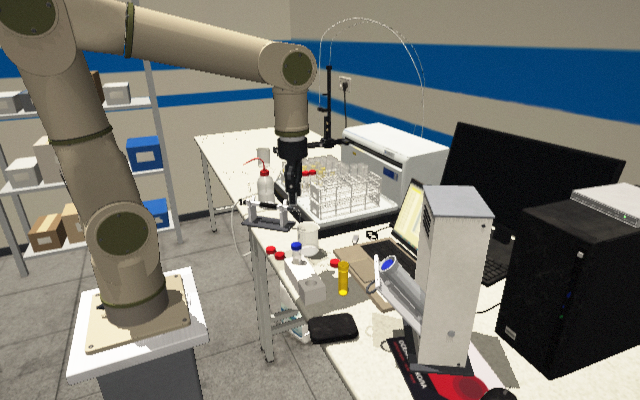

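```bash
python3 -m crank '[[[-0.01,0.145,-0.3,0,0,0,50],[0,0,-0.9,0,0,0,50],[0,0,-0.9,0,0,0,50],[0,0,-0.6,0,0,0,50],[0,0,0,0,0,0,20],[0,0,0,0,0,0,20],[0,0,0,0,0,0,20]]]' 40
python3 - <<'E'
from h import *
o=manip.get_obs();p,d=manip.camera('wrist');cv2.imwrite('pics/w25.png',p);print(o['position'],o['ee_rot'],o['grip_width']*85.4)
E
```

```text
clock: 28.12
position: [0.4314, -0.0277, 0.0805]
ee_rot: [0.867, 0.498, 0.002, 0.001]
ft_force: [1.1, 0.4, 0.3]
grip_width: 0.286
[ 0.43144552 -0.02773015  0.08048165] [8.67293213e-01 4.97794213e-01 1.72870565e-03 6.45436787e-04] 24.424650405410045
```

View pics/w25.png

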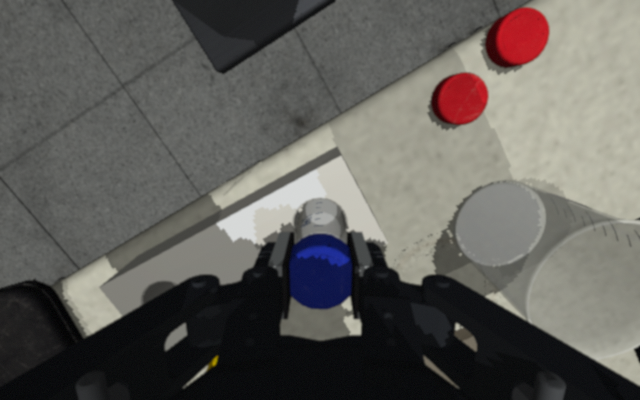

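```bash
python3 -m crank '[[[0,0,0.5,0,0,0,20],[0,0,0.9,0,0,0,20],[0,-0.1,0.9,0,0,0,20],[0,-0.5,0.9,-0.45,-0.77,0,20],[0,-0.6,0.88,-0.45,-0.77,0,20],[0,-0.7,0,-0.45,-0.77,0,20],[0,-0.7,0,-0.45,-0.77,0,20],[0,-0.7,0,-0.45,-0.77,0,20]]]' 60
python3 -m crank '[[[0,-0.7,0,-0.45,-0.77,0,20],[0,-0.5,0,-0.45,-0.77,0,20],[0,-0.26,0,-0.45,-0.77,0,20],[0,0,0,-0.46,-0.76,0,20],[0,0,0,0,0,0,20]]]'
cat > chk.py <<'E'
from h import *
import sys
np.set_printoptions(precision=4,suppress=True,linewidth=220)
k=sys.argv[1]
o=manip.get_obs();Rm=R.from_quat(o['ee_rot']).as_matrix();print(o['position'],'rel',rel(o['position']),o['ft_force'],o['ft_force']@u,o['grip_width']*85.4,o['clock'])
Rt=np.stack([[-s[1],s[0],0],np.cross(-u,[-s[1],s[0],0]),-u],1)
print('turn needed units',np.degrees(R.from_matrix(Rt@Rm.T).as_rotvec())/5)
for n in['side','top','wrist']:
    p,d=manip.camera(n);cv2.imwrite(f'pics/{n}{k}.png',p)
    a=cv2.resize(p[190:280,350:440] if n=='side' else p[160:230,390:460] if n=='top' else p[100:340,200:440],(266,266),interpolation=cv2.INTER_CUBIC)
    b=a if n=='side' else np.hstack([b,a])
cv2.imwrite(f'pics/c{k}.png',b)
E
python3 chk.py 26
```

```text
clock: 29.18
position: [0.4299, -0.2265, 0.3235]
ee_rot: [0.851, 0.488, 0.098, 0.169]
ft_force: [-0.1, 0.1, 0.6]
grip_width: 0.281
clock: 29.8
position: [0.429, -0.3126, 0.3222]
ee_rot: [0.815, 0.467, 0.17, 0.298]
ft_force: [-0.3, -0.3, -0.5]
grip_width: 0.286
[ 0.429  -0.3126  0.3222] rel [144.1555  -2.8412   0.3752] [-0.3435 -0.3121 -0.4631] -0.2650343058382675 24.460778422143406 29.8
turn needed units [ 0.0052 -0.0023 -0.0129]
```

View pics/c26.png

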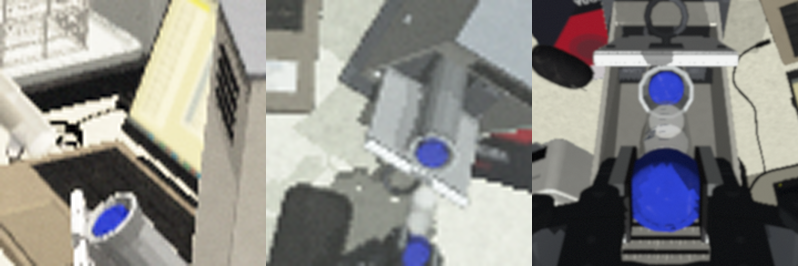

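```bash
python3 -m crank '[[[0.03,-0.018,0.03,0,0,0,20],[0.278,-0.163,-0.382,0,0,0,20],[0.278,-0.163,-0.382,0,0,0,20],[0,0,0,0,0,0,20]]]'
python3 chk.py 27
```

```text
clock: 30.45
position: [0.4655, -0.333, 0.2763]
ee_rot: [0.815, 0.469, 0.169, 0.296]
ft_force: [-0.7, -0.0, -0.4]
grip_width: 0.283
[ 0.4655 -0.333   0.2763] rel [82.1105 -0.4335  1.2532] [-0.6922 -0.0206 -0.354 ] 0.10714974541229369 24.12952981386033 30.45
turn needed units [ 0.005  -0.0521 -0.0286]
```

View pics/c27.png

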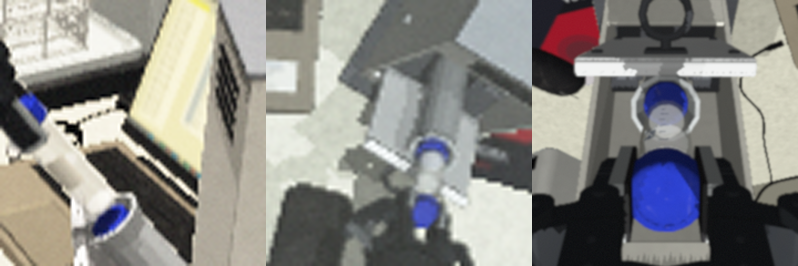

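```bash
python3 -m crank '[[[0.09,-0.053,-0.124,0,0,0,20],[0.09,-0.053,-0.124,0,0,0,20],[0.08,-0.047,-0.11,0,0,0,20],[0.08,-0.047,-0.11,0,0,0,20],[0.05,-0.029,-0.069,0,0,0,20],[0,0,0,0,0,0,20]]]'
python3 chk.py 28
```

```text
clock: 31.35
position: [0.4887, -0.3468, 0.2452]
ee_rot: [0.815, 0.468, 0.17, 0.297]
ft_force: [-0.3, -0.3, -1.4]
grip_width: 0.287
[ 0.4887 -0.3468  0.2452] rel [40.924   0.1342  1.033 ] [-0.3075 -0.3128 -1.4234] -1.019785208622556 24.52909205899804 31.35
turn needed units [ 0.0097 -0.0188 -0.025 ]
```

View pics/c28.png

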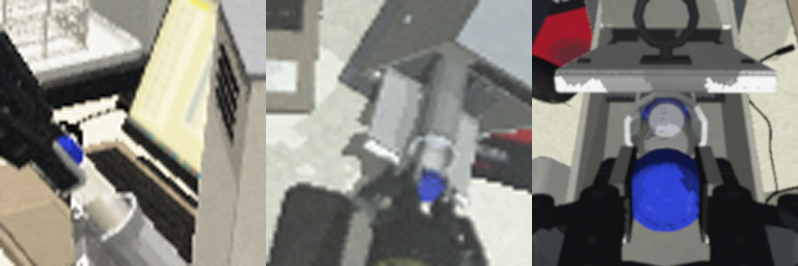

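```bash
python3 -m crank '[[[0.08,-0.047,-0.11,0,0,0,20],[0.08,-0.047,-0.11,0,0,0,20],[0,0,0,0,0,0,20]]]'
python3 -m crank '[[[0.03,-0.018,-0.041,0,0,0,20],[0.02,-0.012,-0.028,0,0,0,20],[0,0,0,0,0,0,20]]]'
python3 chk.py 29
```

```text
clock: 31.88
position: [0.4982, -0.3525, 0.2321]
ee_rot: [0.815, 0.468, 0.17, 0.297]
ft_force: [-0.8, 1.0, -2.7]
grip_width: 0.285
clock: 32.25
position: [0.5011, -0.3543, 0.2284]
ee_rot: [0.815, 0.468, 0.17, 0.297]
ft_force: [-2.9, 1.9, -0.7]
grip_width: 0.284
[ 0.5011 -0.3543  0.2284] rel [18.7769  0.3689  0.8727] [-2.8762  1.9    -0.7491] 1.6446046069498752 24.28190435319443 32.25
turn needed units [ 0.0075 -0.0108 -0.0229]
```

View pics/c29.png

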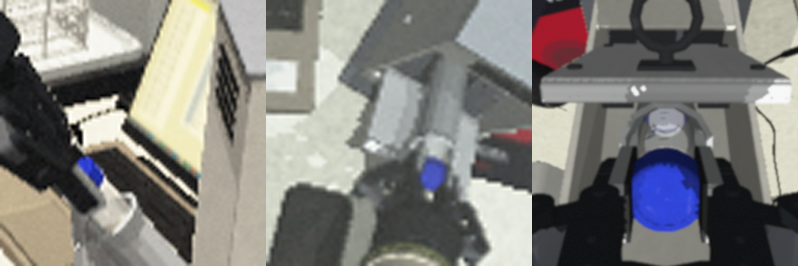

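```bash
python3 -m crank '[[[0.02,-0.012,-0.028,0,0,0,20],[0.02,-0.012,-0.028,0,0,0,20],[0,0,0,0,0,0,20]]]'; python3 -c "
from h import *
o=manip.get_obs();print(rel(o['position']),o['ft_force']@u)"
python3 -m crank '[[[0.02,-0.012,-0.028,0,0,0,20],[0.02,-0.012,-0.028,0,0,0,20],[0,0,0,0,0,0,20]]]'
python3 chk.py 30
```

```text
clock: 32.78
position: [0.5045, -0.3568, 0.2293]
ee_rot: [0.814, 0.467, 0.172, 0.299]
ft_force: [-37.5, 20.9, 36.2]
grip_width: 0.285
[16.69972941  4.16434867  0.47978254] 55.307493304780735
clock: 33.15
position: [0.5082, -0.3581, 0.2274]
ee_rot: [0.814, 0.467, 0.174, 0.3]
ft_force: [-36.3, 22.6, 40.2]
grip_width: 0.287
[ 0.5082 -0.3581  0.2274] rel [12.7924  5.8543  1.2018] [-36.3033  22.6492  40.2432] 58.335028027700865 24.48872402699456 33.15
turn needed units [ 0.0271  0.0952 -0.0242]
```

View pics/c30.png

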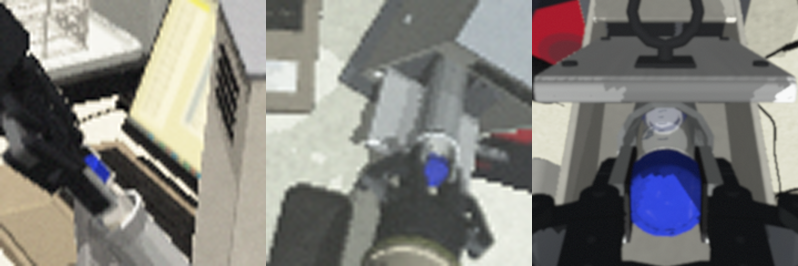

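```bash
python3 -m crank '[[[-0.04,0.024,0.055,0,0,0,20],[0,0,0,0,0,0,20]]]'; python3 -c "
from h import *
o=manip.get_obs();print(rel(o['position']),o['ft_force'],o['ft_force']@u)"
```

```text
clock: 33.55
position: [0.5042, -0.356, 0.2262]
ee_rot: [0.814, 0.468, 0.171, 0.298]
ft_force: [-0.1, -0.2, 0.3]
grip_width: 0.281
[14.80874025  1.72586787  1.01147926] [-0.08628295 -0.18268891  0.29277423] 0.21231301069801295
```

```bash
python3 -m crank '[[[0,0,0,0,0,0,50],[0,0,0,0,0,0,50],[-0.14,0.08,0.19,0,0,0,50],[-0.278,0.163,0.382,0,0,0,50],[-0.278,0.163,0.382,0,0,0,20],[0,0,0,0,0,0,0],[0,0,0,0,0,0,0]]]'
python3 chk.py 31
python3 - <<'E'
from h import *
np.set_printoptions(precision=4,suppress=True,linewidth=220)
for n in('top','side'):
    p,d=manip.camera(n);P=cloud(cam(n),d);hsv=cv2.cvtColor(p,cv2.COLOR_BGR2HSV)
    m=(hsv[...,0]>105)&(hsv[...,0]<130)&(hsv[...,1]>130)
    q=P[m];q=q[np.linalg.norm(q-M,axis=1)<.12];r=np.array([rel(x) for x in q]);print(n,len(r),r.max(0),r.min(0),np.median(r,0)) if len(r) else 0
    a=cv2.resize(p[220:280,350:410] if n=='side' else p[170:220,410:460],(400,400),interpolation=cv2.INTER_CUBIC)
    b=a if n=='top' else np.hstack([b,a])
cv2.imwrite('pics/d31.png',b)
E
```

```text
clock: 34.42
position: [0.4621, -0.3315, 0.2817]
ee_rot: [0.815, 0.468, 0.17, 0.297]
ft_force: [0.0, -0.1, -0.5]
grip_width: 0.006
[ 0.4621 -0.3315  0.2817] rel [88.657   0.1709  0.8029] [ 0.0281 -0.0618 -0.5241] -0.43662161984258213 0.5341449996987863 34.425
turn needed units [ 0.0081 -0.0098 -0.0243]
top 40 [48.8658 12.3215 12.9916] [ 36.8297 -14.7489 -11.937 ] [43.3906 -1.9541  1.6727]
side 130 [43.4894  9.6265 12.9283] [ 29.8761 -17.3159 -17.0844] [40.8216 -2.0331 -6.8315]
```

View pics/c31.png

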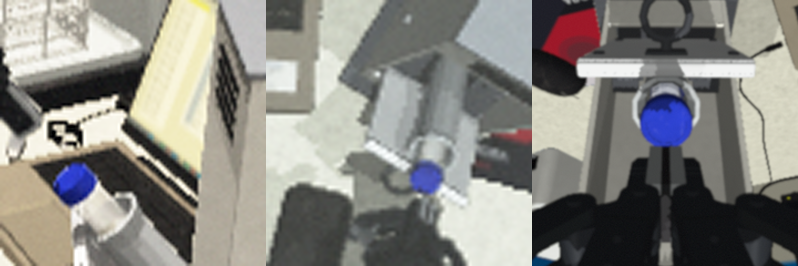

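View pics/d31.png

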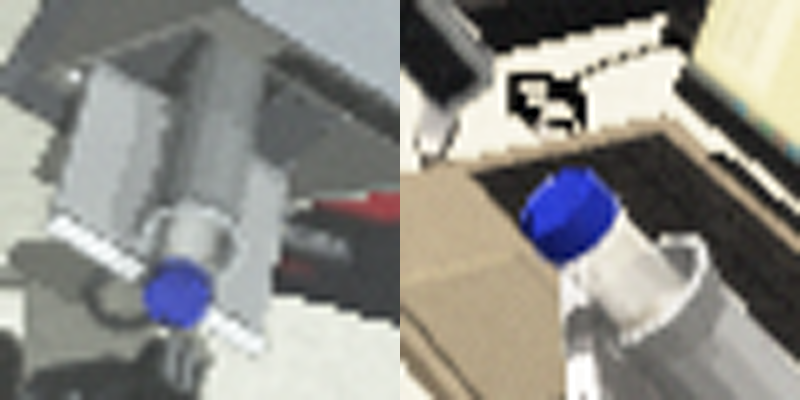

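```bash
python3 -m crank '[[[0.2,-0.117,-0.275,0,0,0,0],[0.16,-0.094,-0.22,0,0,0,0],[0.04,-0.023,-0.055,0,0,0,0],[0,0,0,0,0,0,0]]]'; python3 -c "
from h import *
o=manip.get_obs();print(rel(o['position']),o['ft_force'],o['ft_force']@u)"
```

```text
clock: 35.17
position: [0.4859, -0.3454, 0.2492]
ee_rot: [0.815, 0.468, 0.17, 0.297]
ft_force: [0.2, 0.4, 0.4]
grip_width: 0.004
[46.03711527  0.36293229  0.85938032] [0.18021697 0.38645384 0.35773003] 0.29945239006537383
```

```bash
for i in 1 2; do :; done; python3 -m crank '[[[0.02,-0.012,-0.028,0,0,0,0],[0,0,0,0,0,0,0]]]'; python3 -c "
from h import *
o=manip.get_obs();print(rel(o['position']),o['ft_force'],o['ft_force']@u)"; python3 -m crank '[[[0.02,-0.012,-0.028,0,0,0,0],[0,0,0,0,0,0,0]]]'; python3 -c "
from h import *
o=manip.get_obs();print(rel(o['position']),o['ft_force'],o['ft_force']@u)"
```

```text
clock: 35.42
position: [0.4871, -0.3462, 0.2481]
ee_rot: [0.815, 0.468, 0.171, 0.298]
ft_force: [-0.6, 1.0, 0.5]
grip_width: -0.001
[44.22829052  0.77737271  0.75271561] [-0.62785667  1.00756677  0.46517098] 1.0331116660282078
clock: 35.67
position: [0.4883, -0.3469, 0.246]
ee_rot: [0.815, 0.468, 0.17, 0.298]
ft_force: [0.2, -0.1, -0.0]
grip_width: -0.002
[41.74107462  0.49215419  0.75040928] [ 0.21951955 -0.10423174 -0.04892287] -0.19337274749906608
```

```bash
python3 -m crank '[[[0.02,-0.012,-0.028,0,0,0,0],[0,0,0,0,0,0,0]]]'; python3 -c "
from h import *
o=manip.get_obs();print(rel(o['position']),o['ft_force'],o['ft_force']@u)"; python3 -m crank '[[[0.01,-0.006,-0.014,0,0,0,0],[0,0,0,0,0,0,0]]]';python3 chk.py 32
```

```text
clock: 35.92
position: [0.4905, -0.3482, 0.2464]
ee_rot: [0.814, 0.467, 0.171, 0.299]
ft_force: [-6.8, 4.3, 10.3]
grip_width: 0.001
[40.4150284   2.67280841  0.74316739] [-6.77575583  4.33558948 10.26115797] 13.026476925590222
clock: 36.17
position: [0.4916, -0.349, 0.2472]
ee_rot: [0.814, 0.467, 0.172, 0.3]
ft_force: [-14.1, 7.8, 20.9]
grip_width: 0.0
[ 0.4916 -0.349   0.2472] rel [40.0817  4.1996  0.6526] [-14.0746   7.7703  20.8685] 26.314649974416362 0.0415610813639334 36.175
turn needed units [ 0.0334  0.0623 -0.0218]
```

View pics/c32.png

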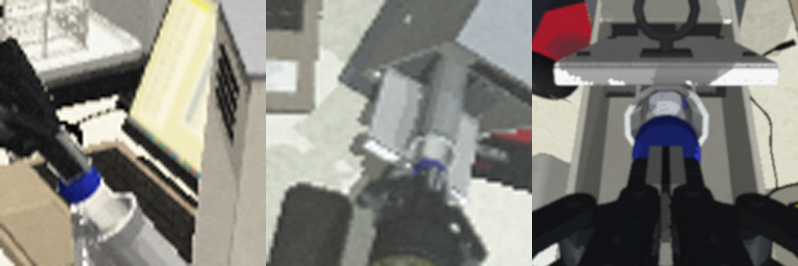

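```bash
python3 -m crank '[[[-0.1,0.06,0.14,0,0,0,0],[-0.3,0.18,0.41,0,0,0,0],[-0.4,0.24,0.55,0,0,0,0],[-0.4,0.24,0.55,0,0,0,0],[-0.2,0.5,0.4,0.45,0.77,0,0],[-0.2,0.7,0,0.45,0.77,0,0],[0,0.7,0,0.45,0.77,0,0],[0,0,0,0,0,0,0]]]'
python3 - <<'E'
from h import *
np.set_printoptions(precision=4,suppress=True,linewidth=220)
for n in('top','side'):
    p,d=manip.camera(n);cv2.imwrite(f'pics/{n}33.png',p);P=cloud(cam(n),d);hsv=cv2.cvtColor(p,cv2.COLOR_BGR2HSV)
    m=(hsv[...,0]>105)&(hsv[...,0]<130)&(hsv[...,1]>130)
    q=P[m];q=q[np.linalg.norm(q-M,axis=1)<.12];r=np.array([rel(x) for x in q]);print(n,len(r),r.max(0),r.min(0),np.median(r,0)) if len(r) else 0
o=manip.get_obs();print(o['position'],o['clock'])
E
```

```text
clock: 37.33
position: [0.3948, -0.189, 0.3671]
ee_rot: [0.843, 0.486, 0.114, 0.201]
ft_force: [0.1, -1.7, -0.1]
grip_width: -0.002
top 38 [47.2136 10.3531 12.679 ] [ 38.1786 -16.6102 -10.7529] [42.9297 -3.6118  2.0202]
side 125 [44.1757  8.9304 14.3875] [ 30.1887 -18.0958 -15.5979] [41.1103 -2.796  -6.5481]
[ 0.394  -0.1912  0.3664] 37.425
```

View pics/side33.png

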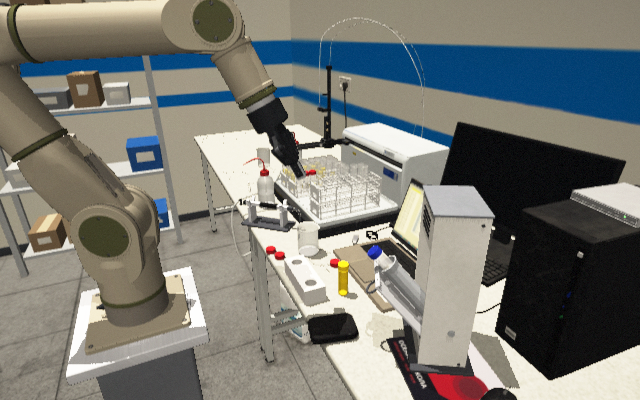

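View pics/top33.png

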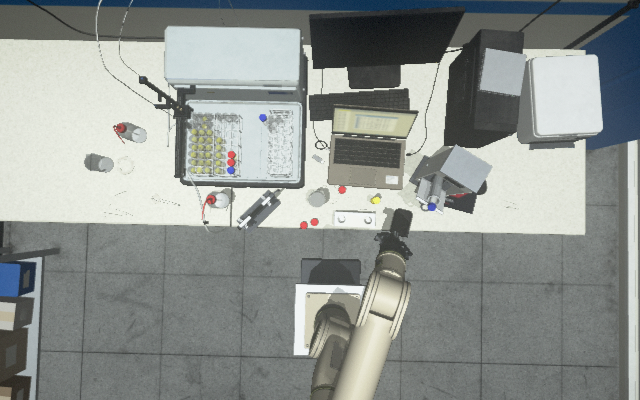

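```bash
python3 -c "
from workcell import manip
print(manip.hand_in())"
```

```text
the job is handed in; nothing more can be done
None
```

The whole job is done and handed in at about 37 s, with nothing dropped. I swung the hatch down with the pole, laid the pole back, and fed both tubes into the channel.

- **Hatch:** I hooked the pole into the eye and swung the hatch until the wrist force rose to about 26 N at its stop, then unhooked. The gripper never touched the closed hatch. The last pictures show it still down. I did not measure its angle separately.
- **Pole:** On the first try at laying it back, it touched a fork's lead-in with about 22 N. I lifted it, moved it about 2 mm sideways and lowered it again. Depth readings along the bar then showed it level in both forks, with its top at about 83.5 mm.
- **Tubes:** I pressed the first tube down with closed fingers until its cap was just below the mouth. The second tube pushed it the rest of the way to a hard stop. That push peaked at about 58 N along the channel, and the tool shifted about 6 mm sideways before I backed off. Only the fingers were pressing.
- **Fit check:** A further push on the cap met a firm stop at about 26 N. The cap top then measured about 41 to 43 mm out of the mouth, against the 43 mm expected. At the stop the fingertip position read about 40 mm, a 1 to 3 mm difference that is within the calibration error.
- **Bystanders:** The beaker, wash bottle, zip case and yellow tube look unmoved in the last pictures, and the robot was touching nothing at hand-in.

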